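Fetch the boxed-in centring plug for the mould base

ROBOT

A 6-joint arm with a two-finger parallel gripper is mounted at the origin on the work surface. World frame = base frame: x ahead of the robot, y to its left, z up, the work surface at z = 0. Lengths are in mm, angles in rad, forces in N, time in s.
With the tool pointing down it reaches from about 275 to 1000 mm from the base axis. Payload 8.4 kg.
Tool frame: the origin (TCP) lies at the very end of the fingers, on their centre line; the grasp point (between the pads) lies 19 mm behind it; z points along the fingers, y is the line along which they close (so a half turn about z gives the same grasp; the last joint's range is limited). The gripper opens to 85 mm and grips with 20 to 120 N. Pads are 22 mm wide; open, the fingers measure 114 mm over their backs; the gripper's body (76 mm by 85 mm) begins 54 mm behind the grasp point. The pads swing forward as they close: fully open they stand 13 mm farther back than shut.
Start: joints at [1.277, 0.353, 1.633, -0, 1.155, -0.002], TCP at [179.796, 598.582, 200.381] pointing down, gripper open.
Joint ranges: [-2.63, 2.63], [-0.92, 2.1], [0.06, 2.66], [-1.3, 4.44], [0, 2.69], [-3.02, 3.02]. Speed limits (rad/s): [2.22, 2.22, 2.79, 3.14, 3.14, 3.14].

INTERFACE

Orientations are given as [roll, pitch, yaw] about the fixed x, y, z axes, in that order (R = Rz(yaw) Ry(pitch) Rx(roll)).
In Python, from rig import sensors, grab_frame, camera_params, order gives the robot as it stands. The module is installed in compiled form; this text tells all that it offers.
- The arm moves only by the tool move_arm, never from a script. Its argument "motion" is a list of rows, each a list of 7 numbers: the turn, a rotation vector about the tool's x, y, z in normalised numbers (1 is 2 rad), then the shift along the tool's x, y, z in normalised numbers (1 is 0.4 m), then the finger opening in m, from 0 to 0.0854. A call has 1 to 8 rows; each row is the pose to reach, as a shift and turn from the pose commanded when the call began, along the tool's axes at that moment; what a row does not reach only later rows make up. A row lasts 1/8 s, in which the tool goes at most 62.5 mm and 10.7 degrees, less where a joint would pass 70% of its speed; a pose out of reach is approached as far as the arm can. A call with a gripper value outside its range is refused whole. The fingers move at their own pace and stop on an object; "grip_force" is the grip in N (left out, the last holds). Time passes only in rows, so rows that repeat a pose let the fingers close. It gives the time, the measured TCP pose, the force, the opening and the grip force at its end, in the units of the state.
- sensors.sense(): the state, without advancing time (a new reading comes with each control period).
- grab_frame(name): name is "scene" or "top"; returns (picture, depth): 420x560x3 uint8, red, green, blue; 420x560 float32, mm along the optical axis (not along the pixel's ray), 0 where there is no reading.
- camera_params(name): a dict with "camera_matrix" (3x3 intrinsics, pixels), "world_from_camera" (4x4, takes a point from camera to world coordinates). Camera axes: x right, y down, z forward; pixel columns grow to the right and rows downward; lengths in mm; the calibration is good to about 2 mm. A picture is of the moment at which its call begins. camera_params takes no time and is no camera call.
- order.sign_off(): hands the job in; it is judged then, once.
The state is a dict: "clock": time; "qpos": joint angles; "qvel": joint speeds; "joint_efforts": joint torques, N m; "eef_pos": TCP position; "tcp_rot": TCP orientation; "contact_force": force on the tool from outside, world axes, zero at the start; "wrist_torque": the same for the moment, N m; "opening": opening from 0.0 (shut) to 1.0 (fully open); "grasp_force": force on a finger pad.
Only numpy, scipy, OpenCV 4.12 (cv2) and the standard library are available. Lean on these libraries where they do the work, as an engineer would, in place of code of your own. Each camera call takes 0.05 s, during which the arm holds its last target. There are 200 camera calls.

TASK

The low steel centring plug on the plywood board is boxed in by three tall mould cores. First move all three cores to the green plate at the side and stand them there, then fetch the plug and stand it inside the ring on the steel mould base while the cores wait on the plate. Finally put every core back, standing fully on the seat of its own outline with the oblong one turned along its seat; knock none of these pieces over on the way.

Things in the scene. Friction and masses are not known exactly. Their poses are not given: they have to be found in the camera images.
- core_round: Plain aluminium mould core, round, 44 diameter, standing upright 120 tall, a dark socket-head screw (16 dia, 8 high) on its top; about 0.5 kg. Origin: centre of its underside; z up the core. It stands at the start on its own seat.
- core_square: Plain aluminium mould core, square, 40 x 40, standing upright 120 tall, a dark socket-head screw (16 dia, 8 high) on its top; about 0.5 kg. Origin: centre of its underside; z up the core; x and y square to its faces. It stands at the start on its own seat.
- core_oblong: Plain aluminium mould core, oblong, 60 x 30, standing upright 120 tall, a dark socket-head screw (16 dia, 8 high) on its top; about 0.5 kg. Origin: centre of its underside; z up the core; x along the 60 side, y along the 30 side. It stands at the start on its own seat.
- plug: Low steel centring plug, a stepped round: flange 52 diameter and 10 high, a short cone from 10 to 14, then a stem 28 diameter up to 46, where it is gripped; 0.3 kg. Origin: centre of its underside; z up. At the start it stands on the plywood board, boxed in by the three taller cores, open only on the side away from the robot.
- seat_round: Thin black rubber seat, round, 64 diameter, 6 thick, fixed on the plywood stowage board (board 200 x 270 x 8). Origin: centre of its underside, so its top is 6 above the origin. The place of the core of the same outline (10 of seat shows all round); the three seats stand about 80 from the plug's starting place, on three sides of it.
- seat_square: Thin black rubber seat, square, 60 x 60, 6 thick, fixed on the plywood stowage board (board 200 x 270 x 8). Origin: centre of its underside, so its top is 6 above the origin; x and y along its sides. The place of the core of the same outline (10 of seat shows all round); the three seats stand about 80 from the plug's starting place, on three sides of it.
- seat_oblong: Thin black rubber seat, oblong, 80 x 50, 6 thick, fixed on the plywood stowage board (board 200 x 270 x 8). Origin: centre of its underside, so its top is 6 above the origin; x along the 80 side, y along the 50 side. The place of the core of the same outline (10 of seat shows all round); the three seats stand about 80 from the plug's starting place, on three sides of it.
- mould_base: Bright steel mould base plate 150 x 150 x 12, fixed, on the robot's left or right, with a darker raised ring in its middle (outer diameter 84, inner 72, 8 high) in which the plug is to stand on the plate's top. Low bolt heads (6 high) at the corners, a loose nut near one edge. Origin: centre of the plate's underside, on the ring's axis; the plate's top is 12 above it.
- side_plate: Side area: flat green-painted plate 260 x 140 x 4 fixed on the bench, empty at the start, on the other side from the mould base. Origin: centre of its underside; x along the 260 side, y along the 140 side; top 4 above the origin. All three cores fit on it in a row along x, 80 apart.
Mind the look-alikes: they are no part of the job. What is shaped like the core_square but purple is not meant.

How it is judged:
By the outcome, as a careful person would: the job done as asked, in the order asked, and still so for the second after the job is handed in, with the robot touching nothing.
It also fails if it takes over 144 s, if anything falls off the work surface, if the arm or the gripper's body presses on something with over 40 N, if the wrist force passes 120 N, or if a joint passes its speed limit or range.

## Working session

There is one attempt and no reset: what is moved stays moved. The work goes in short steps, Python scripts to look and compute and a tool call to move; the robot and the scene stay as the last step left them, time stands still between calls to the robot, and variables do not carry over. Pictures are saved under pics/ and viewed, at most 14 in all, crops included, and the job is handed in when it is done.

Besides the shell and the picture viewer there is one more tool, called as name([rows], argument=value, ...), one row to a line, values as JSON. move_arm: Moves the arm, as the interface text tells. Its arguments: {"type":"object","properties":{"motion":{"type":"array","items":{"type":"array","items":{"type":"number"}}},"grip_force":{"type":"number"}},"required":["motion"]}

```bash
mkdir -p pics; cat > look.py <<'E'
import sys,cv2,numpy as np
from rig import *
def cap(n,f):
    im,d=grab_frame(n); cv2.imwrite(f'pics/{f}.png',cv2.cvtColor(im,cv2.COLOR_RGB2BGR)); np.save(f'pics/{f}.npy',d); return im,d
def pts(d,n):
    p=camera_params(n);K=p['camera_matrix'];T=np.array(p['world_from_camera'])
    v,u=np.mgrid[:420,:560]
    c=np.stack([(u-K[0][2])/K[0][0]*d,(v-K[1][2])/K[1][1]*d,d],-1)
    return c@T[:3,:3].T+T[:3,3]
E
python3 - <<'E'
from look import *
for n in('scene','top'):
    cap(n,n+'0'); p=camera_params(n); print(np.round(p['camera_matrix'],1).tolist(),np.round(p['world_from_camera'],3).tolist())
print(sensors.sense())
E
```

```text
[[460.9, 0.0, 283.4], [0.0, 460.9, 206.2], [0.0, 0.0, 1.0]] [[-0.823, 0.393, -0.409, 1025.977], [0.567, 0.552, -0.612, 609.794], [-0.014, -0.736, -0.677, 727.954], [0.0, 0.0, 0.0, 1.0]]
[[396.2, 0.0, 279.1], [0.0, 396.2, 212.9], [0.0, 0.0, 1.0]] [[0.038, -0.969, 0.244, 420.597], [-0.999, -0.038, 0.007, 10.264], [0.002, -0.244, -0.97, 869.363], [0.0, 0.0, 0.0, 1.0]]
{'clock': 0.1, 'qpos': array([ 1.27660073e+00,  3.53594189e-01,  1.63404008e+00,  1.86853043e-05,
        1.15523026e+00, -2.41101777e-03]), 'qvel': array([ 8.23928110e-04,  2.59488959e-04, -1.58407476e-03, -2.04254169e-04,
        1.45690851e-04, -5.54890654e-05]), 'joint_efforts': array([ 1.42669345e-03, -6.06363773e+01, -3.42817032e+01,  1.84540231e-04,
        4.02670907e-03,  3.19374624e-05]), 'eef_pos': array([179.6538958 , 598.13608561, 199.73565876]), 'tcp_rot': array([-3.14032082e+00, -2.01518190e-05,  2.84980051e+00]), 'contact_force': array([ 0.0713423 , -0.46546518, -0.01268217]), 'wrist_torque': array([-0.00306927,  0.00724682, -0.04450043]), 'grasp_force': 0.0, 'opening': 1.0009689527888992}
```

View pics/top0.png

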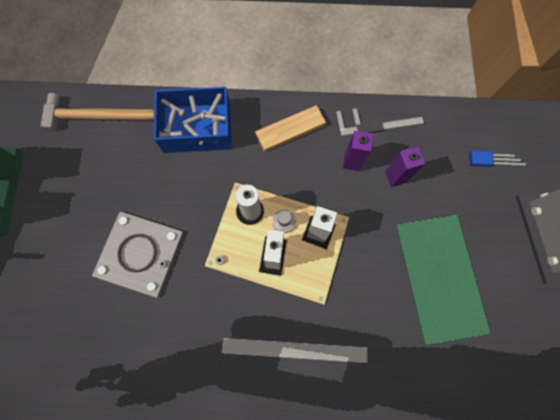

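View pics/scene0.png

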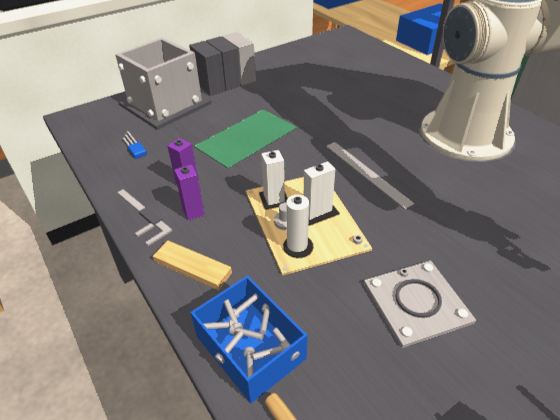

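The top view shows the cores at round (248,200), square (321,222) and oblong (273,250), with the plug at (284,218). The ring is at (138,252), the green plate at (443,278), and the purple look-alikes at (358,150) and (405,165). The scene view agrees.

```bash
python3 - <<'E'
from look import *
for n in('top','scene'):
    im=cv2.imread(f'pics/{n}0.png');d=np.load(f'pics/{n}0.npy');P=pts(d,n)
    hsv=cv2.cvtColor(im,cv2.COLOR_BGR2HSV)
    def blobs(m,lab,amin):
        k,L,s,c=cv2.connectedComponentsWithStats(m.astype(np.uint8))
        for i in range(1,k):
            if s[i,4]<amin: continue
            q=P[L==i]; r=cv2.minAreaRect(q[:,:2].astype(np.float32))
            print(n,lab,c[i].round(),s[i,4],'med',np.median(q,0).round(1),'rect',np.round(r[0],1),np.round(r[1],1),round(r[2],1))
    inw=(d>0)&(P[...,0]>200)&(P[...,0]<800)&(abs(P[...,1])<500)
    blobs(inw&(P[...,2]>127)&(P[...,2]<139),'coretop',40)
    blobs(inw&(P[...,2]>139.5)&(P[...,2]<150),'screw',8)
    blobs(inw&(P[...,2]>44)&(P[...,2]<62)&(hsv[...,1]<60),'plugtop',30)
    g=(hsv[...,0]>60)&(hsv[...,0]<90)&(hsv[...,1]>80)
    blobs(inw&g&(P[...,2]<20),'green',500)
    w=(hsv[...,0]>12)&(hsv[...,0]<32)&(hsv[...,1]>60)&(P[...,2]<16)
    blobs(inw&w&(P[...,0]<640),'board',500)
    blobs(inw&(P[...,2]>15)&(P[...,2]<30)&(P[...,1]>150)&(P[...,0]<500),'ring',60)
    blobs(inw&(P[...,2]>8)&(P[...,2]<30)&(P[...,1]>150)&(P[...,0]<500),'base',500)
E
```

```text
top coretop [247. 195.] 340 med [637.2  78.3 134.4] rect [639.1  78.7] [42.3 42.4] 74.2
top coretop [324. 219.] 382 med [595.7 -70.1 134.3] rect [598.1 -70.7] [39.7 40.2] 73.1
top coretop [274. 246.] 452 med [539.8  23.4 134.5] rect [543.   23.2] [30.  60.4] 85.0
top screw [247. 193.] 53 med [639.8  78.6 142.4] rect [639.4  79.5] [14.5 13.5] 4.9
top screw [325. 217.] 54 med [598.1 -70.1 142.9] rect [597.6 -70.5] [13.9 13.7] 3.9
top screw [274. 244.] 54 med [543.2  22.9 142.5] rect [542.6  23.8] [13.5 13. ] 2.2
top plugtop [170. 135.] 42 med [798.5 266.9  49.4] rect [797.  266.4] [ 5.9 51.3] 0.1
top plugtop [253. 213.] 42 med [621.7  71.2  53.4] rect [625.9  74.3] [15.1 40.8] 18.0
top plugtop [284. 217.] 139 med [616.8   5.3  54.4] rect [617.5   5.6] [25.8 25.5] 2.5
top plugtop [317. 236.] 34 med [579.6 -64.6  52.2] rect [579.7 -64.7] [38.6  1. ] 73.1
top green [442. 280.] 7746 med [ 501.8 -340.7    4.3] rect [ 508.8 -340.8] [259.4 140.2] 11.5
top board [278. 254.] 7111 med [ 5.426e+02 -4.000e-01  8.600e+00] rect [574.8  17.7] [276.2 204.3] 74.6
top base [134. 278.] 1284 med [481.4 31
[... 948 characters left out ...]
top [254. 297.] 34 med [795.1 166.   51.5] rect [794.5 164.5] [11.1 12.9] 12.3
scene plugtop [266. 310.] 71 med [792.5 199.8  50. ] rect [792.8 201.4] [29. 11.] 72.4
scene plugtop [283. 337.] 31 med [798.2 261.5  50.3] rect [798.3 259.6] [ 3.3 35.8] 0.2
scene green [245. 138.] 2686 med [ 518.1 -336.9    4.4] rect [ 507.7 -344.5] [263.5 150.9] 11.0
scene board [335. 237.] 2389 med [554.1 106.7   8. ] rect [549.9  59.8] [202.8 142.8] 74.6
scene ring [432. 288.] 67 med [497.2 319.7  18.8] rect [496.2 320.3] [ 7.4 40.6] 0.2
scene ring [463. 313.] 60 med [493.8 390.8  17.6] rect [492.7 390.8] [14.6 16.4] 4.9
scene base [440. 288.] 1264 med [480.9 322.8  12. ] rect [488.3 332.8] [151.5  58.5] 75.0
```

```bash
python3 -c "
import cv2
a=cv2.imread('pics/top0.png')[165:310,90:370];cv2.imwrite('pics/c1.png',cv2.resize(a,(800,414),interpolation=cv2.INTER_CUBIC))"
```

```text
(no output)
```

View pics/c1.png

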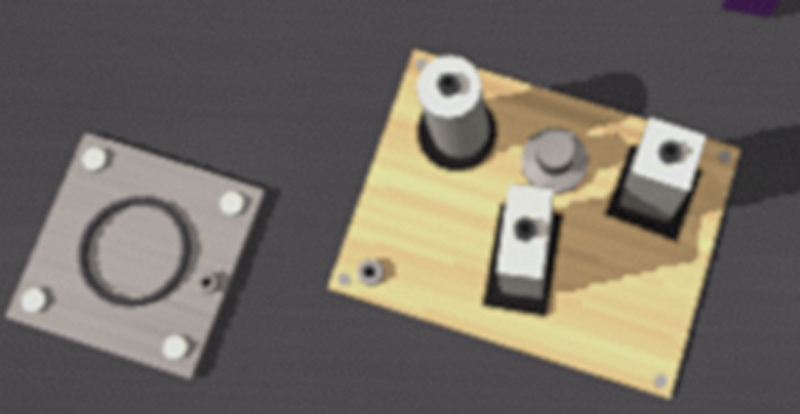

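The crop shows the ring on the base at full-image (137,252) and the plug at (284,218). The black seats stick out beneath their cores, and all tops match the expected heights (134/142). Next come the ring centre and a helper for the move numbers.

```bash
cat >> look.py <<'E'
from scipy.spatial.transform import Rotation as R
def ray(uv,n,z):
    p=camera_params(n);K=np.array(p['camera_matrix']);T=np.array(p['world_from_camera'])
    r=np.c_[np.asarray(uv,float),np.ones(len(uv))]@np.linalg.inv(K).T@T[:3,:3].T
    return (T[:3,3]+r*((z-T[2,3])/r[:,2])[:,None])[:,:2]
def go(*ts,yaw=None):
    "deltas in tool axes from the present pose to world targets (x,y,z mm), final yaw deg"
    s=sensors.sense(); A=R.from_euler('xyz',s['tcp_rot'])
    B=R.from_euler('xyz',[np.pi,0,np.radians(yaw)]) if yaw is not None else A
    print('clock',round(s['clock'],2),'at',s['eef_pos'].round(1),'rpy',np.degrees(s['tcp_rot']).round(2),'F',s['contact_force'].round(1),'open',round(s['opening'],3),'grip',round(s['grasp_force'],1),'q',s['qpos'].round(2))
    print(' turn',(A.inv()*B).as_rotvec().round(4))
    for t in ts: print(' ',t,'->',(A.inv().apply(np.array(t)-s['eef_pos'])/1000).round(4))
E
python3 - <<'E'
from look import *
im=cv2.imread('pics/top0.png');g=cv2.cvtColor(im,cv2.COLOR_BGR2GRAY)
for n,box in(('top',(105,225,170,282)),('scene',(385,265,450,325))):
    g=cv2.cvtColor(cv2.imread(f'pics/{n}0.png'),cv2.COLOR_BGR2GRAY)
    a,b,c,e=box; m=(g[b:e,a:c]<95).astype(np.uint8)
    k,L,s,ce=cv2.connectedComponentsWithStats(m)
    for i in range(1,k):
        if s[i,4]>100 and s[i,2]>30:
            uv=np.argwhere(L==i)[:,::-1]+[a,b]
            h=cv2.convexHull(uv.astype(np.float32)).reshape(-1,2)
            for z in (20,): 
                w=ray(h,n,z); (cx,cy),r=cv2.minEnclosingCircle(w.astype(np.float32)); print(n,s[i],cx,cy,r,cv2.fitEllipse(w.astype(np.float32)))
go((597.8,-70.3,200),(597.8,-70.3,93),yaw=163.1)
E
```

```text
top [ 13   9  40  38 320] 535.1005859375 318.5619201660156 42.34059524536133 ((534.3386840820312, 318.4150695800781), (81.53502655029297, 84.45763397216797), 1.3918726444244385)
scene [ 18  16  37  24 103] 527.453369140625 318.8142395019531 35.45779800415039 ((531.0305786132812, 319.8777770996094), (69.43869018554688, 71.7584457397461), 17.9573974609375)
scene [ 10  24  40  28 101] 547.4769287109375 323.79730224609375 39.26314926147461 ((538.630615234375, 321.9141540527344), (78.97736358642578, 80.63009643554688), 44.25033950805664)
clock 0.1 at [179.7 598.1 199.7] rpy [-179.93   -0.    163.28] F [ 0.1 -0.5 -0. ] open 1.001 grip 0.0 q [ 1.28  0.35  1.63  0.    1.16 -0.  ]
 turn [-0.0013 -0.      0.0032]
  (597.8, -70.3, 200) -> [-5.928e-01 -5.199e-01  4.000e-04]
  (597.8, -70.3, 93) -> [-0.5928 -0.5198  0.1074]
```

Units first: shifts go in shares of 0.4 m and turns go in shares of 2 rad. So -0.34 m is -0.85, -0.298 m is -0.745.

move_arm([
  [0, 0, 0, -0.075, -0.065, 0, 0.085],
  [0, 0, 0, -0.175, -0.1525, 0, 0.085],
  [0, 0, 0, -0.2875, -0.2525, 0, 0.085],
  [0, 0, 0, -0.4, -0.35, 0, 0.085],
  [0, 0, 0, -0.5125, -0.45, 0, 0.085],
  [0, 0, 0, -0.625, -0.55, 0, 0.085],
  [0, 0, 0, -0.7375, -0.65, 0, 0.085],
  [0, 0, 0, -0.85, -0.745, 0, 0.085],
])

```text
clock: 1.1
eef_pos: [420.3, 213.5, 200.4]
tcp_rot: [3.142, 0.0, 2.85]
contact_force: [0.4, 1.5, -0.4]
opening: 0.997
grasp_force: 0.0
```

Scaled: -0.252 m is -0.63, -0.24 m is -0.6.

move_arm([
  [0, 0, 0, -0.1125, -0.1, 0, 0.085],
  [0, 0, 0, -0.225, -0.2, 0, 0.085],
  [0, 0, 0, -0.3375, -0.3, 0, 0.085],
  [0, 0, 0, -0.45, -0.395, 0, 0.085],
  [0, 0, 0, -0.5375, -0.47, 0, 0.085],
  [0, 0, 0, -0.6, -0.525, 0, 0.085],
  [0, 0, 0, -0.63, -0.5525, 0, 0.085],
  [0, 0, 0, -0.63, -0.5525, 0, 0.085],
])

```text
clock: 2.1
eef_pos: [597.3, -69.0, 200.0]
tcp_rot: [3.142, -0.001, 2.849]
contact_force: [0.6, -0.1, -0.1]
opening: 0.993
grasp_force: 0.0
```

```bash
python3 - <<'E'
from look import *
go((597.8,-70.3,93),yaw=163.1)
E
```

```text
clock 2.1 at [597.3 -69.  200. ] rpy [ 1.8000e+02 -5.0000e-02  1.6322e+02] F [ 0.6 -0.1 -0.1] open 0.993 grip 0.0 q [-0.12  0.32  1.69  0.    1.14 -1.4 ]
 turn [ 0.     -0.0009  0.0021]
  (597.8, -70.3, 93) -> [-0.001  -0.0011  0.107 ]
```

Scaled: 0.107 m is 0.2675, -0.001 m is -0.0025, 0.002 rad is 0.001.

move_arm([
  [0, 0, 0.001, -0.0025, -0.0025, 0.05, 0.085],
  [0, 0, 0.001, -0.0025, -0.0025, 0.125, 0.085],
  [0, 0, 0.001, -0.0025, -0.0025, 0.2, 0.085],
  [0, 0, 0.001, -0.0025, -0.0025, 0.25, 0.085],
  [0, 0, 0.001, -0.0025, -0.0025, 0.2675, 0.085],
  [0, 0, 0.001, -0.0025, -0.0025, 0.2675, 0.085],
  [0, 0, 0.001, -0.0025, -0.0025, 0.2675, 0.05],
  [0, 0, 0.001, -0.0025, -0.0025, 0.2675, 0.03],
], grip_force=50)

```text
clock: 3.1
eef_pos: [598.6, -70.0, 94.3]
tcp_rot: [3.141, 0.001, 2.848]
contact_force: [0.4, 0.2, 0.1]
opening: 0.6
grasp_force: 0.0
```

Scaled: -0.05 m is -0.125, -0.035 m is -0.0875.

move_arm([
  [0, 0, 0, 0, 0, 0, 0.03],
  [0, 0, 0, 0, 0, 0, 0.03],
  [0, 0, 0, 0, 0, 0, 0.03],
  [0, 0, 0, 0, 0, -0.01, 0.03],
  [0, 0, 0, 0, 0, -0.0375, 0.03],
  [0, 0, 0, 0, 0, -0.0875, 0.03],
  [0, 0, 0, 0, 0, -0.125, 0.03],
  [0, 0, 0, 0, 0, -0.125, 0.03],
])

```text
clock: 4.1
eef_pos: [599.1, -70.1, 144.8]
tcp_rot: [3.141, 0.003, 2.848]
contact_force: [0.1, -0.1, -5.3]
opening: 0.447
grasp_force: 51.1
```

```bash
python3 - <<'E'
from look import *
a=np.radians(11.5)
for k in (-82,0,82): print(508.8+k*np.cos(a),-340.8+k*np.sin(a))
go((589,-324.5,143),(589,-324.5,85),yaw=163.1)
E
```

```text
428.44617422109195 -357.14817062221016
508.8 -340.8
589.1538257789081 -324.45182937778986
clock 4.1 at [599.1 -70.1 144.8] rpy [1.7997e+02 1.4000e-01 1.6317e+02] F [ 0.1 -0.1 -5.3] open 0.447 grip 51.1 q [-0.12  0.38  1.74  0.    1.03 -1.4 ]
 turn [0.0004 0.0025 0.0011]
  (589, -324.5, 143) -> [-0.064  -0.2464  0.0019]
  (589, -324.5, 85) -> [-0.0639 -0.2464  0.0599]
```

Scaled: -0.246 m is -0.615, -0.064 m is -0.16, -0.001 rad is -0.0005.

move_arm([
  [0, -0.0005, 0, -0.0125, -0.045, 0, 0.03],
  [0, -0.0005, 0, -0.035, -0.135, 0, 0.03],
  [0, -0.0005, 0, -0.065, -0.25, 0, 0.03],
  [0, -0.0005, 0, -0.095, -0.3675, 0, 0.03],
  [0, -0.0005, 0, -0.125, -0.48, 0, 0.03],
  [0, -0.0005, 0, -0.1475, -0.57, 0, 0.03],
  [0, -0.0005, 0, -0.16, -0.615, 0, 0.03],
  [0, -0.0005, 0, -0.16, -0.615, 0, 0.03],
])

```text
clock: 5.1
eef_pos: [587.4, -325.3, 142.5]
tcp_rot: [3.141, -0.0, 2.846]
contact_force: [0.3, 0.4, -5.5]
opening: 0.45
grasp_force: 51.5
```

Scaled: 0.057 m is 0.1425, 0.055 m is 0.1375.

move_arm([
  [0, 0, 0, 0, 0, 0.025, 0.03],
  [0, 0, 0, 0, 0, 0.075, 0.03],
  [0, 0, 0, 0, 0, 0.115, 0.03],
  [0, 0, 0, 0, 0, 0.13, 0.03],
  [0, 0, 0, 0, 0, 0.1375, 0.03],
  [0, 0, 0, 0, 0, 0.1425, 0.03],
  [0, 0, 0, 0, 0, 0.1425, 0.03],
  [0, 0, 0, 0, 0, 0.1425, 0.03],
])

```text
clock: 6.1
eef_pos: [588.5, -324.2, 86.9]
tcp_rot: [-3.141, 0.002, 2.848]
contact_force: [0.6, 0.8, -4.6]
opening: 0.449
grasp_force: 51.5
```

```bash
python3 - <<'E'
from look import *
go((589,-324.5,85),yaw=163.1)
E
```

```text
clock 6.1 at [ 588.5 -324.2   86.9] rpy [-1.7999e+02  1.0000e-01  1.6316e+02] F [ 0.6  0.8 -4.6] open 0.449 grip 51.5 q [-0.51  0.54  1.62  0.    0.98 -1.78]
 turn [-0.0002  0.0018  0.0011]
  (589, -324.5, 85) -> [-0.0006 -0.0001  0.0019]
```

Scaled: 0.003 m is 0.0075, 0.002 m is 0.005.

move_arm([
  [0, 0, 0, 0, 0, 0.0025, 0.03],
  [0, 0, 0, 0, 0, 0.005, 0.03],
  [0, 0, 0, 0, 0, 0.0075, 0.03],
  [0, 0, 0, 0, 0, 0.0075, 0.03],
])

```text
clock: 6.6
eef_pos: [588.8, -324.4, 84.4]
tcp_rot: [-3.141, 0.002, 2.848]
contact_force: [-1.6, 1.2, 4.9]
opening: 0.449
grasp_force: 52.6
```

Scaled: -0.115 m is -0.2875, -0.06 m is -0.15.

move_arm([
  [0, 0, 0, 0, 0, 0, 0.05],
  [0, 0, 0, 0, 0, 0, 0.065],
  [0, 0, 0, 0, 0, 0, 0.085],
  [0, 0, 0, 0, 0, 0, 0.085],
  [0, 0, 0, 0, 0, -0.05, 0.085],
  [0, 0, 0, 0, 0, -0.15, 0.085],
  [0, 0, 0, 0, 0, -0.25, 0.085],
  [0, 0, 0, 0, 0, -0.2875, 0.085],
])

```text
clock: 7.6
eef_pos: [589.5, -324.8, 202.6]
tcp_rot: [-3.14, 0.006, 2.848]
contact_force: [-0.3, 0.7, -0.9]
opening: 0.997
grasp_force: 0.0
```

```bash
python3 - <<'E'
from look import *
go((542.6,23.5,200),yaw=175)
E
```

```text
clock 7.6 at [ 589.5 -324.8  202.6] rpy [-179.94    0.35  163.17] F [-0.3  0.7 -0.9] open 0.997 grip 0.0 q [-0.51  0.42  1.53  0.    1.19 -1.78]
 turn [-0.0017  0.006  -0.2066]
  (542.6, 23.5, 200) -> [0.1458 0.3198 0.0013]
```

Scaled: 0.32 m is 0.8, 0.1458 m is 0.3645, -0.207 rad is -0.1035.

move_arm([
  [0, 0, -0.01, 0.025, 0.055, 0, 0.085],
  [0, 0, -0.03, 0.085, 0.185, 0, 0.085],
  [0, 0, -0.05, 0.15, 0.325, 0, 0.085],
  [0, 0, -0.07, 0.215, 0.47, 0, 0.085],
  [0, 0, -0.085, 0.275, 0.605, 0, 0.085],
  [0, 0, -0.1, 0.33, 0.725, 0, 0.085],
  [0, 0, -0.1035, 0.3645, 0.8, 0, 0.085],
  [0, 0, -0.1035, 0.3645, 0.8, 0, 0.085],
])

```text
clock: 8.6
eef_pos: [539.1, 27.2, 196.9]
tcp_rot: [-3.142, -0.002, 3.059]
contact_force: [1.2, -0.6, -0.7]
opening: 0.994
grasp_force: 0.0
```

```bash
python3 - <<'E'
from look import *
go((542.6,23.5,93.5),yaw=175)
E
```

```text
clock 8.6 at [539.1  27.2 196.9] rpy [-1.8000e+02 -1.0000e-01  1.7526e+02] F [ 1.2 -0.6 -0.7] open 0.994 grip 0.0 q [ 0.05  0.23  1.82  0.    1.1  -1.44]
 turn [-0.0001 -0.0018  0.0046]
  (542.6, 23.5, 93.5) -> [-0.004  -0.0034  0.1034]
```

move_arm([
  [0, 0, 0, 0, 0, 0, 0.085],
  [0, 0, 0, 0, 0, 0, 0.085],
  [0, 0, 0, 0, 0, 0, 0.085],
])

```text
clock: 8.98
eef_pos: [541.2, 23.7, 198.0]
tcp_rot: [-3.141, 0.001, 3.053]
contact_force: [0.2, -0.2, 0.3]
opening: 0.993
grasp_force: 0.0
```

```bash
python3 - <<'E'
from look import *
go((542.6,23.5,93.5),yaw=175)
E
```

```text
clock 8.97 at [541.2  23.7 198. ] rpy [-1.7998e+02  4.0000e-02  1.7495e+02] F [ 0.2 -0.2  0.3] open 0.993 grip 0.0 q [ 0.04  0.23  1.81 -0.    1.1  -1.44]
 turn [-0.0003  0.0007 -0.0008]
  (542.6, 23.5, 93.5) -> [-0.0014  0.      0.1045]
```

Overshoot settles, so I descend and grip.

Scaled: 0.104 m is 0.26, -0.001 m is -0.0025.

move_arm([
  [0, 0, 0, -0.0025, 0, 0.05, 0.085],
  [0, 0, 0, -0.0025, 0, 0.125, 0.085],
  [0, 0, 0, -0.0025, 0, 0.2, 0.085],
  [0, 0, 0, -0.0025, 0, 0.245, 0.085],
  [0, 0, 0, -0.0025, 0, 0.26, 0.085],
  [0, 0, 0, -0.0025, 0, 0.26, 0.085],
  [0, 0, 0, -0.0025, 0, 0.26, 0.04],
  [0, 0, 0, -0.0025, 0, 0.26, 0.02],
])

```text
clock: 9.98
eef_pos: [542.9, 24.4, 95.0]
tcp_rot: [-3.142, 0.002, 3.055]
contact_force: [-0.1, 0.1, -0.3]
opening: 0.596
grasp_force: 0.0
```

Scaled: -0.06 m is -0.15, -0.055 m is -0.1375.

move_arm([
  [0, 0, 0, 0, 0, 0, 0.02],
  [0, 0, 0, 0, 0, 0, 0.02],
  [0, 0, 0, 0, 0, 0, 0.02],
  [0, 0, 0, 0, 0, -0.01, 0.02],
  [0, 0, 0, 0, 0, -0.0375, 0.02],
  [0, 0, 0, 0, 0, -0.0875, 0.02],
  [0, 0, 0, 0, 0, -0.1375, 0.02],
  [0, 0, 0, 0, 0, -0.15, 0.02],
])

```text
clock: 10.98
eef_pos: [543.1, 24.5, 155.7]
tcp_rot: [3.141, 0.003, 3.055]
contact_force: [-0.9, 0.3, -4.8]
opening: 0.328
grasp_force: 50.0
```

```bash
python3 - <<'E'
from look import *
go((508.8,-340.8,152),(508.8,-340.8,87),yaw=191.5)
E
```

```text
clock 10.97 at [543.1  24.5 155.7] rpy [179.99   0.19 175.03] F [-0.9  0.3 -4.8] open 0.328 grip 50.0 q [ 0.04  0.27  1.85 -0.    1.01 -1.44]
 turn [-0.0004  0.0033 -0.2875]
  (508.8, -340.8, 152) -> [ 0.0025 -0.3669  0.0037]
  (508.8, -340.8, 87) -> [ 0.0027 -0.3669  0.0687]
```

Scaled: -0.345 m is -0.8625, 0.0025 m is 0.0063, -0.27 rad is -0.135.

move_arm([
  [0, 0, -0.005, 0, -0.0375, 0, 0.02],
  [0, 0, -0.015, 0, -0.125, 0, 0.02],
  [0, 0, -0.035, 0, -0.25, 0, 0.02],
  [0, 0, -0.055, 0.0025, -0.3875, 0, 0.02],
  [0, 0, -0.075, 0.0025, -0.525, 0, 0.02],
  [0, 0, -0.1, 0.005, -0.6625, 0, 0.02],
  [0, 0, -0.12, 0.005, -0.775, 0, 0.02],
  [0, 0, -0.135, 0.0063, -0.8625, 0, 0.02],
])

```text
clock: 11.98
eef_pos: [509.0, -320.8, 153.6]
tcp_rot: [3.142, 0.0, -2.958]
contact_force: [0.2, 0.8, -4.5]
opening: 0.328
grasp_force: 50.3
```

```bash
python3 - <<'E'
from look import *
go((508.8,-340.8,152),(508.8,-340.8,87),yaw=191.5)
E
```

```text
clock 11.97 at [ 509.  -320.8  153.6] rpy [ 1.800e+02  1.000e-02 -1.695e+02] F [ 0.2  0.8 -4.5] open 0.328 grip 50.3 q [-0.56  0.36  1.73  0.    1.05 -2.32]
 turn [ 0.      0.0002 -0.0174]
  (508.8, -340.8, 152) -> [ 0.0039 -0.0196  0.0016]
  (508.8, -340.8, 87) -> [ 0.0039 -0.0196  0.0666]
```

Scaled: 0.066 m is 0.165, 0.065 m is 0.1625, -0.017 rad is -0.0085.

move_arm([
  [0, 0, -0.0085, 0.01, -0.0375, 0, 0.02],
  [0, 0, -0.0085, 0.01, -0.0513, 0.025, 0.02],
  [0, 0, -0.0085, 0.01, -0.0513, 0.075, 0.02],
  [0, 0, -0.0085, 0.01, -0.0513, 0.125, 0.02],
  [0, 0, -0.0085, 0.01, -0.0513, 0.15, 0.02],
  [0, 0, -0.0085, 0.01, -0.0513, 0.1625, 0.02],
  [0, 0, -0.0085, 0.01, -0.0513, 0.165, 0.02],
  [0, 0, -0.0085, 0.01, -0.0513, 0.165, 0.02],
])

```text
clock: 12.98
eef_pos: [510.1, -340.1, 88.9]
tcp_rot: [-3.14, 0.002, -2.941]
contact_force: [0.2, 0.1, -4.6]
opening: 0.33
grasp_force: 50.3
```

Scaled: 0.002 m is 0.005, 0.001 m is 0.0025.

move_arm([
  [0, 0, 0, 0, 0, 0.0025, 0.02],
  [0, 0, 0, 0, 0, 0.005, 0.02],
  [0, 0, 0, 0, 0, 0.005, 0.02],
])

```text
clock: 13.35
eef_pos: [509.7, -340.0, 86.3]
tcp_rot: [-3.141, 0.001, -2.941]
contact_force: [-0.9, -0.4, -4.2]
opening: 0.331
grasp_force: 50.4
```

Scaled: 0.0015 m is 0.0038, 0.001 m is 0.0025.

move_arm([
  [0, 0, 0, 0, 0, 0.0025, 0.02],
  [0, 0, 0, 0, 0, 0.0038, 0.02],
  [0, 0, 0, 0, 0, 0.0038, 0.02],
])

```text
clock: 13.72
eef_pos: [509.8, -340.1, 85.1]
tcp_rot: [-3.141, 0.001, -2.941]
contact_force: [-1.3, 0.1, -2.0]
opening: 0.332
grasp_force: 50.7
```

Contact is beginning. I go down 0.5 mm more, then release.

Scaled: -0.12 m is -0.3, -0.08 m is -0.2.

move_arm([
  [0, 0, 0, 0, 0, 0.0013, 0.02],
  [0, 0, 0, 0, 0, 0.0013, 0.045],
  [0, 0, 0, 0, 0, 0.0013, 0.07],
  [0, 0, 0, 0, 0, 0.0013, 0.085],
  [0, 0, 0, 0, 0, 0, 0.085],
  [0, 0, 0, 0, 0, -0.075, 0.085],
  [0, 0, 0, 0, 0, -0.2, 0.085],
  [0, 0, 0, 0, 0, -0.3, 0.085],
])

```text
clock: 14.72
eef_pos: [509.8, -340.1, 206.6]
tcp_rot: [-3.141, 0.001, -2.941]
contact_force: [0.1, -0.2, -0.8]
opening: 0.992
grasp_force: 0.0
```

```bash
python3 - <<'E'
from look import *
go((639.2,79.3,206),(639.2,79.3,93.5),yaw=175)
E
```

```text
clock 14.72 at [ 509.8 -340.1  206.6] rpy [-1.7994e+02  8.0000e-02 -1.6853e+02] F [ 0.1 -0.2 -0.8] open 0.992 grip 0.0 q [-0.59  0.33  1.66  0.    1.16 -2.36]
 turn [-0.0008  0.0016  0.2875]
  (639.2, 79.3, 206) -> [-0.2102  0.3853  0.0005]
  (639.2, 79.3, 93.5) -> [-0.21    0.3854  0.113 ]
```

Scaled: 0.354 m is 0.885, 0.315 m is 0.7875, 0.2875 rad is 0.1438.

move_arm([
  [0, 0, 0.01, -0.025, 0.045, 0, 0.085],
  [0, 0, 0.03, -0.075, 0.1375, 0, 0.085],
  [0, 0, 0.05, -0.145, 0.265, 0, 0.085],
  [0, 0, 0.075, -0.2175, 0.4, 0, 0.085],
  [0, 0, 0.1, -0.29, 0.5325, 0, 0.085],
  [0, 0, 0.12, -0.3625, 0.665, 0, 0.085],
  [0, 0, 0.14, -0.43, 0.7875, 0, 0.085],
  [0, 0, 0.1438, -0.4825, 0.885, 0, 0.085],
])

```text
clock: 15.72
eef_pos: [628.8, 47.7, 204.9]
tcp_rot: [-3.142, 0.001, 3.055]
contact_force: [1.0, -0.1, 0.5]
opening: 0.994
grasp_force: 0.0
```

```bash
python3 - <<'E'
from look import *
go((639.2,79.3,206),yaw=175)
E
```

```text
clock 15.72 at [628.8  47.7 204.9] rpy [-1.8000e+02  7.0000e-02  1.7502e+02] F [ 1.  -0.1  0.5] open 0.994 grip 0.0 q [ 0.07  0.36  1.62 -0.    1.17 -1.41]
 turn [-0.0001  0.0013  0.0003]
  (639.2, 79.3, 206) -> [-0.0076  0.0324 -0.0011]
```

Scaled: 0.034 m is 0.085, 0.025 m is 0.0625.

move_arm([
  [0, 0, 0, -0.015, 0.0625, 0, 0.085],
  [0, 0, 0, -0.0213, 0.085, 0, 0.085],
  [0, 0, 0, -0.0213, 0.085, 0, 0.085],
  [0, 0, 0, -0.0213, 0.085, 0.025, 0.085],
  [0, 0, 0, -0.0213, 0.085, 0.05, 0.085],
  [0, 0, 0, -0.0213, 0.085, 0.05, 0.085],
])

```text
clock: 16.48
eef_pos: [638.8, 77.7, 183.4]
tcp_rot: [-3.141, -0.001, 3.053]
contact_force: [0.1, -0.5, 0.8]
opening: 0.994
grasp_force: 0.0
```

```bash
python3 - <<'E'
from look import *
go((639.2,79.3,93.5),yaw=175)
E
```

```text
clock 16.48 at [638.8  77.7 183.4] rpy [-1.7996e+02 -8.0000e-02  1.7495e+02] F [ 0.1 -0.5  0.8] open 0.994 grip 0.0 q [ 0.12  0.4   1.61 -0.    1.14 -1.36]
 turn [-0.0008 -0.0013 -0.0009]
  (639.2, 79.3, 93.5) -> [-0.0003  0.0017  0.0899]
```

Scaled: 0.09 m is 0.225, 0.085 m is 0.2125.

move_arm([
  [0, 0, 0, 0, 0.003, 0.075, 0.085],
  [0, 0, 0, 0, 0.003, 0.1625, 0.085],
  [0, 0, 0, 0, 0.003, 0.2125, 0.085],
  [0, 0, 0, 0, 0.003, 0.225, 0.085],
  [0, 0, 0, 0, 0.003, 0.225, 0.085],
  [0, 0, 0, 0, 0.003, 0.225, 0.06],
  [0, 0, 0, 0, 0.003, 0.225, 0.04],
  [0, 0, 0, 0, 0.003, 0.225, 0.03],
])

```text
clock: 17.48
eef_pos: [640.9, 79.6, 96.1]
tcp_rot: [-3.142, 0.003, 3.054]
contact_force: [-1.2, -0.8, 4.8]
opening: 0.477
grasp_force: 49.7
```

Scaled: -0.1 m is -0.25, -0.09 m is -0.225.

move_arm([
  [0, 0, 0, 0, 0, 0, 0.03],
  [0, 0, 0, 0, 0, 0, 0.03],
  [0, 0, 0, 0, 0, -0.01, 0.03],
  [0, 0, 0, 0, 0, -0.05, 0.03],
  [0, 0, 0, 0, 0, -0.1125, 0.03],
  [0, 0, 0, 0, 0, -0.175, 0.03],
  [0, 0, 0, 0, 0, -0.225, 0.03],
  [0, 0, 0, 0, 0, -0.25, 0.03],
])

```text
clock: 18.48
eef_pos: [640.3, 79.8, 196.4]
tcp_rot: [3.141, 0.002, 3.054]
contact_force: [0.2, 0.1, -4.2]
opening: 0.475
grasp_force: 51.5
```

```bash
python3 - <<'E'
from look import *
go((428.4,-357.1,194),(428.4,-357.1,87),yaw=185)
E
```

```text
clock 18.48 at [640.3  79.8 196.4] rpy [1.7999e+02 1.4000e-01 1.7500e+02] F [ 0.2  0.1 -4.2] open 0.475 grip 51.5 q [ 0.12  0.39  1.59 -0.    1.16 -1.36]
 turn [-1.000e-04  2.500e-03 -1.745e-01]
  (428.4, -357.1, 194) -> [ 0.173  -0.4537  0.0019]
  (428.4, -357.1, 87) -> [ 0.1733 -0.4537  0.1089]
```

Scaled: -0.36 m is -0.9, -0.305 m is -0.7625, -0.17 rad is -0.085.

move_arm([
  [0, 0, -0.005, 0.025, -0.0375, 0, 0.03],
  [0, 0, -0.015, 0.075, -0.125, 0, 0.03],
  [0, 0, -0.025, 0.1375, -0.2375, 0, 0.03],
  [0, 0, -0.04, 0.2125, -0.3625, 0, 0.03],
  [0, 0, -0.05, 0.2875, -0.4875, 0, 0.03],
  [0, 0, -0.065, 0.355, -0.62, 0, 0.03],
  [0, 0, -0.075, 0.4, -0.7625, 0, 0.03],
  [0, 0, -0.085, 0.425, -0.9, 0, 0.03],
])

```text
clock: 19.48
eef_pos: [436.3, -265.4, 194.0]
tcp_rot: [3.141, -0.001, -3.058]
contact_force: [0.7, -0.2, -4.7]
opening: 0.478
grasp_force: 51.7
```

```bash
python3 - <<'E'
from look import *
go((428.4,-357.1,194),(428.4,-357.1,87),yaw=185)
E
```

```text
clock 19.48 at [ 436.3 -265.4  194. ] rpy [ 1.7997e+02 -4.0000e-02 -1.7522e+02] F [ 0.7 -0.2 -4.7] open 0.478 grip 51.7 q [-0.55  0.18  1.88 -0.    1.08 -2.2 ]
 turn [ 0.0005 -0.0007 -0.0039]
  (428.4, -357.1, 194) -> [ 0.0155 -0.0907 -0.    ]
  (428.4, -357.1, 87) -> [ 0.0154 -0.0908  0.107 ]
```

Scaled: 0.105 m is 0.2625, 0.0155 m is 0.0388.

move_arm([
  [0, 0, 0, 0.025, -0.125, 0, 0.03],
  [0, 0, 0, 0.0388, -0.2125, 0, 0.03],
  [0, 0, 0, 0.0388, -0.2275, 0.025, 0.03],
  [0, 0, 0, 0.0388, -0.2275, 0.1, 0.03],
  [0, 0, 0, 0.0388, -0.2275, 0.1875, 0.03],
  [0, 0, 0, 0.0388, -0.2275, 0.245, 0.03],
  [0, 0, 0, 0.0388, -0.2275, 0.2625, 0.03],
  [0, 0, 0, 0.0388, -0.2275, 0.2625, 0.03],
])

```text
clock: 20.48
eef_pos: [430.9, -355.5, 89.4]
tcp_rot: [3.141, 0.0, -3.059]
contact_force: [1.2, 0.0, -4.1]
opening: 0.479
grasp_force: 52.0
```

Scaled: 0.001 m is 0.0025, 0.0005 m is 0.0013.

move_arm([
  [0, 0, 0, 0, 0, 0.0013, 0.03],
  [0, 0, 0, 0, 0, 0.0025, 0.03],
  [0, 0, 0, 0, 0, 0.0025, 0.03],
])

```text
clock: 20.85
eef_pos: [431.6, -356.3, 89.3]
tcp_rot: [-3.141, 0.002, -3.059]
contact_force: [-0.0, -0.6, -4.9]
opening: 0.479
grasp_force: 52.0
```

Scaled: 0.003 m is 0.0075, 0.002 m is 0.005.

move_arm([
  [0, 0, 0, 0, 0, 0.0025, 0.03],
  [0, 0, 0, 0, 0, 0.005, 0.03],
  [0, 0, 0, 0, 0, 0.0075, 0.03],
  [0, 0, 0, 0, 0, 0.0075, 0.03],
])

```text
clock: 21.35
eef_pos: [431.7, -356.4, 86.2]
tcp_rot: [-3.141, 0.001, -3.059]
contact_force: [-0.6, -0.1, 1.3]
opening: 0.48
grasp_force: 52.7
```

Scaled: -0.115 m is -0.2875, -0.08 m is -0.2.

move_arm([
  [0, 0, 0, 0, 0, 0.0013, 0.05],
  [0, 0, 0, 0, 0, 0.0013, 0.07],
  [0, 0, 0, 0, 0, 0.0013, 0.085],
  [0, 0, 0, 0, 0, 0.0013, 0.085],
  [0, 0, 0, 0, 0, -0.025, 0.085],
  [0, 0, 0, 0, 0, -0.1, 0.085],
  [0, 0, 0, 0, 0, -0.2, 0.085],
  [0, 0, 0, 0, 0, -0.2875, 0.085],
])

```text
clock: 22.35
eef_pos: [431.4, -356.2, 202.9]
tcp_rot: [-3.14, 0.002, -3.059]
contact_force: [0.9, -0.3, -0.3]
opening: 0.992
grasp_force: 0.0
```

```bash
python3 - <<'E'
from look import *
cap('top','top1');cap('scene','scene1')
go((617.5,5.6,200),yaw=165)
E
```

```text
clock 22.45 at [ 433.3 -357.8  205.6] rpy [-179.68    0.36 -175.26] F [-0.5 -0.3 -0.2] open 0.991 grip 0.0 q [-0.69  0.25  1.77  0.    1.12 -2.35]
 turn [-0.0044  0.0071  0.3445]
  (617.5, 5.6, 200) -> [-0.2136  0.3469  0.005 ]
```

View pics/top1.png

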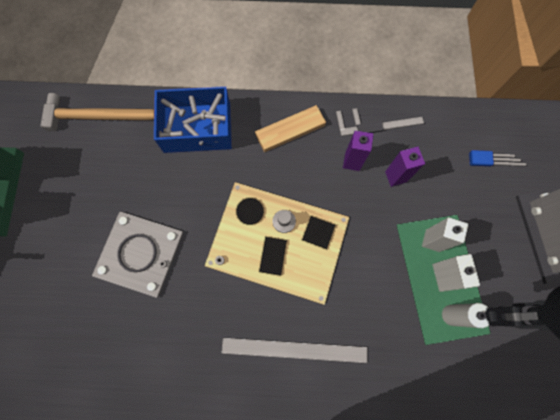

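View pics/scene1.png

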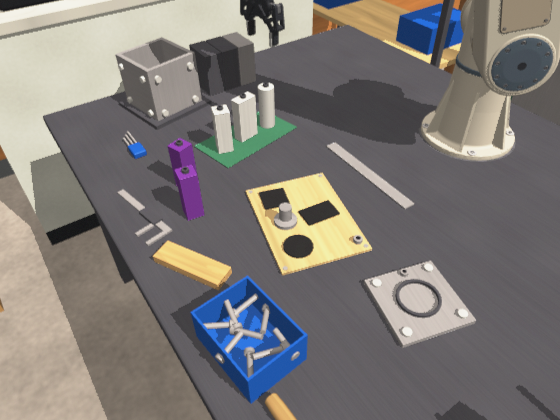

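All three cores stand on the green plate (tops near (455,230), (465,265), (478,315) in top view). The seats are now clear at (250,210), (319,232) and (273,256), and the plug stands at (285,219). I measure these next.

```bash
cat > seats.py <<'E'
from look import *
def contour(n,f,box,z,th,lab):
    g=cv2.cvtColor(cv2.imread(f'pics/{f}.png'),cv2.COLOR_BGR2GRAY);a,b,c,e=box
    # threshold on 4x upsampled patch for subpixel edges
    p=cv2.resize(g[b:e,a:c],None,fx=4,fy=4,interpolation=cv2.INTER_LINEAR)
    cs,_=cv2.findContours((p<th).astype(np.uint8),cv2.RETR_EXTERNAL,cv2.CHAIN_APPROX_NONE)
    h=max(cs,key=cv2.contourArea).reshape(-1,2); uv=(h+.5)/4-.5+[a,b]
    w=ray(uv,n,z).astype(np.float32); r=cv2.minAreaRect(w); M=cv2.moments(w.reshape(-1,1,2))
    print(n,lab,'cen',round(M['m10']/M['m00'],1),round(M['m01']/M['m00'],1),'rect',np.round(r[0],1),np.round(r[1],1),round(r[2],1))
E
python3 - <<'E'
from seats import *
contour('top','top1',(230,192,270,228),14,60,'round')
contour('top','top1',(300,212,340,252),14,60,'square')
contour('top','top1',(255,232,292,280),14,60,'oblong')
contour('scene','scene1',(278,230,318,260),14,60,'round')
contour('scene','scene1',(255,184,293,212),14,60,'square')
contour('scene','scene1',(292,195,345,228),14,60,'oblong')
for n in('top','scene'):
    d=np.load(f'pics/{n}1.npy');P=pts(d,n)
    m=(abs(P[...,0]-618)<40)&(abs(P[...,1]-5)<40)
    for lo,hi,l in((51,58,'top'),(15.5,19.5,'flange')):
        q=P[m&(P[...,2]>lo)&(P[...,2]<hi)]; print(n,l,len(q),q.mean(0).round(1),cv2.minEnclosingCircle(q[:,:2].astype(np.float32)))
E
```

```text
top round cen 637.9 82.2 rect [637.9  82.2] [57.5 58.6] 2.2
top square cen 595.8 -71.7 rect [595.6 -71.6] [56.5 56.5] 71.9
top oblong cen 539.9 26.5 rect [540.   26.4] [46.  75.6] 82.5
scene round cen 639.1 82.4 rect [639.1  82.5] [61.5 58.1] 57.4
scene square cen 597.7 -73.8 rect [596.9 -71.6] [58.7 56.5] 71.6
scene oblong cen 541.5 26.8 rect [541.5  26.7] [48.4 77.6] 82.4
top top 128 [618.    4.9  54.6] ((618.4308471679688, 4.746399879455566), 13.949762344360352)
top flange 97 [616.1   7.3  18.3] ((608.845947265625, 14.499191284179688), 39.398311614990234)
scene top 102 [618.    6.6  54.1] ((616.8582763671875, 6.791472434997559), 14.912857055664062)
scene flange 97 [622.2  16.1  18. ] ((605.8712158203125, 11.294309616088867), 38.106117248535156)
```

```bash
python3 - <<'E'
from look import *
go((618,5.6,195),yaw=185)
E
```

```text
clock 22.45 at [ 433.3 -357.8  205.6] rpy [-179.68    0.36 -175.26] F [-0.5 -0.3 -0.2] open 0.991 grip 0.0 q [-0.69  0.25  1.77  0.    1.12 -2.35]
 turn [-0.0056  0.0062 -0.0045]
  (618, 5.6, 195) -> [-0.2141  0.3469  0.01  ]
```

Scaled: 0.332 m is 0.83, -0.01 m is -0.025.

move_arm([
  [0, 0, 0, -0.025, 0.04, 0, 0.085],
  [0, 0, 0, -0.08, 0.13, 0, 0.085],
  [0, 0, 0, -0.1575, 0.255, 0, 0.085],
  [0, 0, 0, -0.2375, 0.385, 0, 0.085],
  [0, 0, 0, -0.3175, 0.515, 0, 0.085],
  [0, 0, 0, -0.395, 0.64, 0, 0.085],
  [0, 0, 0, -0.465, 0.755, 0, 0.085],
  [0, 0, 0, -0.5125, 0.83, 0, 0.085],
])

```text
clock: 23.45
eef_pos: [607.9, -4.8, 199.5]
tcp_rot: [3.141, -0.001, -3.057]
contact_force: [-1.0, -0.9, 0.6]
opening: 0.998
grasp_force: 0.0
```

Scaled: 0.1 m is 0.25, 0.09 m is 0.225.

move_arm([
  [0, 0, 0, -0.0175, 0.025, 0, 0.085],
  [0, 0, 0, -0.0225, 0.0375, 0.05, 0.085],
  [0, 0, 0, -0.0225, 0.0375, 0.15, 0.085],
  [0, 0, 0, -0.0225, 0.0375, 0.225, 0.085],
  [0, 0, 0, -0.0225, 0.0375, 0.25, 0.085],
  [0, 0, 0, -0.0225, 0.0375, 0.25, 0.085],
  [0, 0, 0, -0.0225, 0.0375, 0.25, 0.085],
])

```text
clock: 24.32
eef_pos: [616.8, 7.3, 102.1]
tcp_rot: [-3.141, 0.003, -3.059]
contact_force: [0.1, 0.0, -0.5]
opening: 0.995
grasp_force: 0.0
```

```bash
python3 - <<'E'
from look import *
go((618,5.6,26),yaw=185)
E
```

```text
clock 24.32 at [616.8   7.3 102.1] rpy [-1.7997e+02  1.5000e-01 -1.7527e+02] F [ 0.1  0.  -0.5] open 0.995 grip 0.0 q [ 0.01  0.44  1.74 -0.    0.96 -1.64]
 turn [-0.0005  0.0027 -0.0048]
  (618, 5.6, 26) -> [-0.0009 -0.0017  0.0761]
```

Scaled: 0.076 m is 0.19, 0.073 m is 0.1825.

move_arm([
  [0, 0, 0, -0.0025, -0.0038, 0.075, 0.085],
  [0, 0, 0, -0.0025, -0.0038, 0.15, 0.085],
  [0, 0, 0, -0.0025, -0.0038, 0.1825, 0.085],
  [0, 0, 0, -0.0025, -0.0038, 0.19, 0.085],
  [0, 0, 0, -0.0025, -0.0038, 0.19, 0.085],
  [0, 0, 0, -0.0025, -0.0038, 0.19, 0.05],
  [0, 0, 0, -0.0025, -0.0038, 0.19, 0.03],
  [0, 0, 0, -0.0025, -0.0038, 0.19, 0.015],
])

```text
clock: 25.32
eef_pos: [617.3, 5.9, 25.2]
tcp_rot: [-3.141, 0.001, -3.059]
contact_force: [0.2, 0.1, 0.5]
opening: 0.371
grasp_force: 0.0
```

Scaled: -0.06 m is -0.15, -0.045 m is -0.1125.

move_arm([
  [0, 0, 0, 0, 0, 0, 0.015],
  [0, 0, 0, 0, 0, 0, 0.015],
  [0, 0, 0, 0, 0, 0, 0.015],
  [0, 0, 0, 0, 0, -0.01, 0.015],
  [0, 0, 0, 0, 0, -0.05, 0.015],
  [0, 0, 0, 0, 0, -0.1125, 0.015],
  [0, 0, 0, 0, 0, -0.15, 0.015],
  [0, 0, 0, 0, 0, -0.15, 0.015],
])

```text
clock: 26.32
eef_pos: [618.2, 6.0, 86.6]
tcp_rot: [-3.141, 0.004, -3.059]
contact_force: [-0.1, 0.3, -1.0]
opening: 0.175
grasp_force: 0.0
```

```bash
python3 - <<'E'
from look import *
go((534.5,318.5,86),(534.5,318.5,34),yaw=185)
E
```

```text
clock 26.32 at [618.2   6.   86.6] rpy [-179.97    0.22 -175.26] F [-0.1  0.3 -1. ] open 0.175 grip 0.0 q [ 0.01  0.46  1.74 -0.    0.93 -1.65]
 turn [-0.0006  0.0039 -0.0046]
  (534.5, 318.5, 86) -> [5.760e-02 3.184e-01 2.000e-04]
  (534.5, 318.5, 34) -> [0.0578 0.3184 0.0522]
```

```bash
python3 - <<'E'
from look import *
cap('top','top2');im,_=cap('scene','scene2')
a=cv2.imread('pics/top2.png')[170:310,200:360];b=cv2.imread('pics/scene2.png')[160:300,220:380]
cv2.imwrite('pics/c2.png',cv2.resize(np.hstack([a,b]),(800,350),interpolation=cv2.INTER_CUBIC))
E
```

```text
(no output)
```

View pics/c2.png

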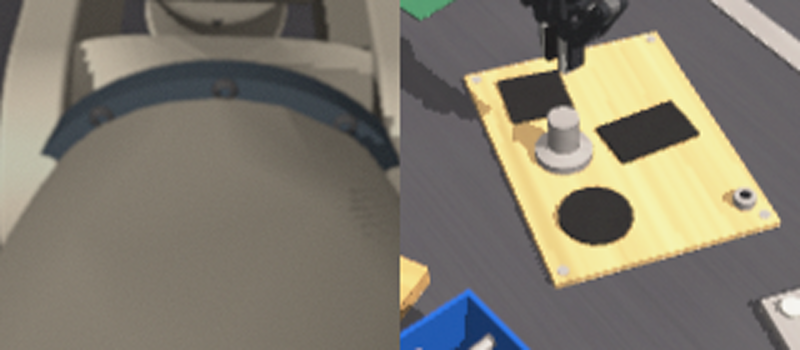

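The top view is hidden by the arm. The scene view shows the plug still upright on the board and the fingers shut above it, so the grip missed. I re-measure the plug.

```bash
python3 - <<'E'
from look import *
for f in('scene1','scene2'):
    d=np.load(f'pics/{f}.npy');P=pts(d,'scene')
    m=(abs(P[...,0]-618)<50)&(abs(P[...,1]-5)<50)
    for lo,hi,l in((51,58,'top'),(22,48,'stem'),(15.5,20,'flange')):
        q=P[m&(P[...,2]>lo)&(P[...,2]<hi)]; print(f,l,len(q),q.mean(0).round(1),np.round(cv2.minEnclosingCircle(q[:,:2].astype(np.float32))[0],1),q.max(0).round(1))
go()
E
```

```text
scene1 top 102 [618.    6.6  54.1] [616.9   6.8] [631.3  20.3  57. ]
scene1 stem 126 [621.6  13.2  33.4] [617.1   9.2] [635.9  31.4  47.9]
scene1 flange 138 [617.5  14.2  18.1] [604.9   6.1] [643.2  54.2  20. ]
scene2 top 101 [617.8   6.   53.9] [617.9   4.7] [631.7  19.7  57. ]
scene2 stem 136 [622.7  13.3  33.1] [620.6   8.8] [634.   28.9  48. ]
scene2 flange 126 [615.6  13.5  17.9] [611.9   5. ] [649.3  54.8  19.9]
clock 26.43 at [616.8   5.9  84.7] rpy [-1.7998e+02  5.0000e-02 -1.7526e+02] F [-0.5  0.1 -0.9] open 0.175 grip 0.0 q [ 0.01  0.47  1.75 -0.    0.93 -1.65]
 turn [0. 0. 0.]
```

Scaled: 0.062 m is 0.155, 0.058 m is 0.145.

move_arm([
  [0, 0, 0, 0, 0, 0, 0.06],
  [0, 0, 0, 0, 0, 0, 0.085],
  [0, 0, 0, 0, 0, 0, 0.085],
  [0, 0, 0, -0.0025, 0, 0.05, 0.085],
  [0, 0, 0, -0.0025, 0, 0.1125, 0.085],
  [0, 0, 0, -0.0025, 0, 0.145, 0.085],
  [0, 0, 0, -0.0025, 0, 0.155, 0.085],
  [0, 0, 0, -0.0025, 0, 0.155, 0.085],
])

```text
clock: 27.42
eef_pos: [618.2, 6.0, 22.7]
tcp_rot: [-3.141, 0.001, -3.059]
contact_force: [0.3, -0.2, 0.1]
opening: 0.997
grasp_force: 0.0
```

move_arm([
  [0, 0, 0, 0, 0, 0, 0.05],
  [0, 0, 0, 0, 0, 0, 0.03],
  [0, 0, 0, 0, 0, 0, 0.015],
  [0, 0, 0, 0, 0, 0, 0.015],
  [0, 0, 0, 0, 0, 0, 0.015],
  [0, 0, 0, 0, 0, 0, 0.015],
], grip_force=80)

```text
clock: 28.18
eef_pos: [618.7, 6.0, 23.5]
tcp_rot: [-3.141, 0.002, -3.059]
contact_force: [-0.4, -0.8, 5.9]
opening: 0.177
grasp_force: 2.9
```

```bash
python3 - <<'E'
from look import *
cap('scene','scene3'); go()
b=cv2.imread('pics/scene3.png')[150:260,220:360]
cv2.imwrite('pics/c3.png',cv2.resize(b,None,fx=5,fy=5,interpolation=cv2.INTER_CUBIC))
E
```

```text
clock 28.23 at [618.7   6.   23.4] rpy [-1.7997e+02  1.2000e-01 -1.7526e+02] F [ 0.1 -0.3  5.7] open 0.177 grip 2.9 q [ 0.01  0.55  1.77 -0.    0.82 -1.65]
 turn [0. 0. 0.]
```

View pics/c3.png

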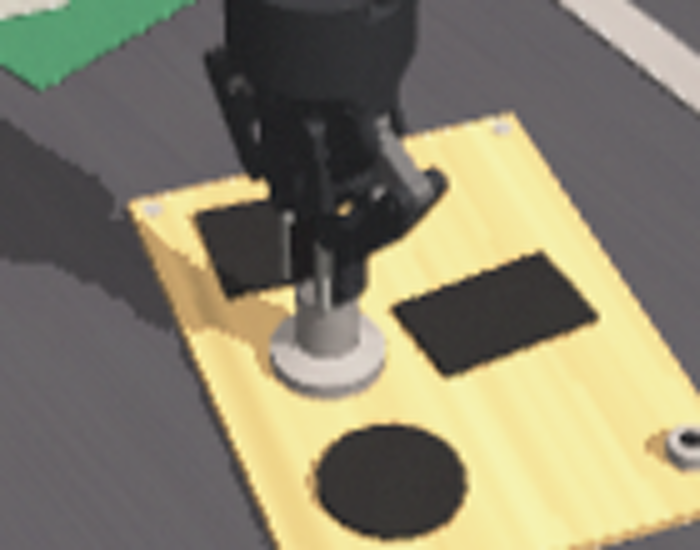

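```bash
python3 - <<'E'
from look import *
p=camera_params('scene');K=np.array(p['camera_matrix']);T=np.linalg.inv(p['world_from_camera'])
for w in [(618,6,8),(618,6,22),(618,6,54),(618,14,24),(618,-2,24),(618,20,24),(618,20,43),(595,14,24),(595,-2,24)]:
    c=T[:3,:3]@w+T[:3,3]; u=K@c/c[2]; print(w,((u[:2]-[220,150])*5).round())
print(ray([[285,211]],'scene',24),ray([[285,211]],'scene',35))
d=np.load('pics/scene3.npy');P=pts(d,'scene');m=(abs(P[...,0]-618)<32)&(abs(P[...,1]-5)<32)&(P[...,2]>15)
for v in range(195,222,2): print(v,[tuple(P[v,u].round().astype(int)) for u in range(278,294,3)])
E
```

```text
(618, 6, 8) [325. 363.]
(618, 6, 22) [325. 341.]
(618, 6, 54) [324. 287.]
(618, 14, 24) [335. 348.]
(618, -2, 24) [315. 327.]
(618, 20, 24) [343. 356.]
(618, 20, 43) [343. 324.]
(595, 14, 24) [378. 327.]
(595, -2, 24) [357. 306.]
[[606.19791907 -11.06126004]] [[612.75738804  -1.35975771]]
195 [(np.int64(629), np.int64(-2), np.int64(89)), (np.int64(621), np.int64(-3), np.int64(85)), (np.int64(628), np.int64(18), np.int64(103)), (np.int64(626), np.int64(26), np.int64(108)), (np.int64(621), np.int64(30), np.int64(109)), (np.int64(627), np.int64(49), np.int64(125))]
197 [(np.int64(630), np.int64(-1), np.int64(85)), (np.int64(621), np.int64(-3), np.int64(79)), (np.int64(631), np.int64(23), np.int64(103)), (np.int64(626), np.int64(27), np.int64(103)), (np.int64(627), np.int64(39), np.int64(113)), (np.int64(629), np.int64(51), np.int64(122))]
199 [(np.int64(632), np.int64(1), np.int64(82)), (np.int64(623), np.int64(0), np.int64(77)), (np.int64(631), np.int64(22), np.int64(97)), (np.int64(627), np.int64(28), np.int64(99)), (np.int64(629), np.int64(41), np.int64(109)), (np.int64(627), np.int6
[... 2344 characters left out ...]
4), np.int64(36)), (np.int64(621), np.int64(19), np.int64(37)), (np.int64(613), np.int64(19), np.int64(33)), (np.int64(601), np.int64(12), np.int64(20))]
219 [(np.int64(631), np.int64(-2), np.int64(21)), (np.int64(631), np.int64(9), np.int64(29)), (np.int64(628), np.int64(17), np.int64(33)), (np.int64(621), np.int64(18), np.int64(30)), (np.int64(614), np.int64(19), np.int64(27)), (np.int64(603), np.int64(16), np.int64(19))]
221 [(np.int64(635), np.int64(3), np.int64(21)), (np.int64(631), np.int64(9), np.int64(23)), (np.int64(627), np.int64(15), np.int64(25)), (np.int64(621), np.int64(18), np.int64(24)), (np.int64(614), np.int64(19), np.int64(21)), (np.int64(606), np.int64(20), np.int64(18))]
```

```bash
python3 - <<'E'
from look import *
for f,x,y,z0 in(('scene1',433,-357,160),('scene2',617,6,58),('scene3',618,6,20)):
    d=np.load(f'pics/{f}.npy');P=pts(d,'scene');g=cv2.imread(f'pics/{f}.png').max(2)
    m=(np.hypot(P[...,0]-x,P[...,1]-y)<75)&(P[...,2]>z0)&(d>0)&(g<90)
    q=P[m]; q=q[np.argsort(q[:,2])][:400:20]; print(f,len(P[m])); print(q.round(0).tolist())
E
```

```text
scene1 1058
[[438.0, -401.0, 255.0], [449.0, -398.0, 261.0], [427.0, -303.0, 265.0], [448.0, -404.0, 269.0], [434.0, -301.0, 272.0], [441.0, -400.0, 276.0], [425.0, -301.0, 280.0], [435.0, -307.0, 283.0], [434.0, -309.0, 287.0], [434.0, -400.0, 290.0], [426.0, -407.0, 294.0], [449.0, -403.0, 298.0], [426.0, -401.0, 300.0], [449.0, -421.0, 302.0], [439.0, -287.0, 304.0], [425.0, -287.0, 306.0], [448.0, -418.0, 307.0], [419.0, -287.0, 309.0], [431.0, -426.0, 311.0], [436.0, -318.0, 313.0]]
scene2 2560
[[618.0, -2.0, 119.0], [621.0, -2.0, 129.0], [613.0, 26.0, 133.0], [629.0, -7.0, 137.0], [618.0, -2.0, 141.0], [626.0, -2.0, 144.0], [621.0, -1.0, 148.0], [629.0, -0.0, 152.0], [631.0, -8.0, 158.0], [632.0, -7.0, 162.0], [623.0, 27.0, 164.0], [625.0, 46.0, 166.0], [625.0, -2.0, 167.0], [633.0, -26.0, 168.0], [630.0, -5.0, 170.0], [626.0, 38.0, 171.0], [627.0, 26.0, 173.0], [627.0, 43.0, 174.0], [631.0, -28.0, 176.0], [628.0, 27.0, 179.0]]
scene3 2155
[[630.0, 2.0, 53.0], [626.0, 0.0, 64.0], [616.0, 26.0, 69.0], [625.0, 21.0, 73.0], [615.0, 25.0, 77.0], [623.0, 22.0, 81.0], [624.0, 24.0, 86.0], [618.0, -3.0, 91.0], [624.0, 27.0, 96.0], [629.0, -2.0, 101.0], [633.0, -33.0, 103.0], [623.0, -7.0, 105.0], [628.0, 37.0, 106.0], [633.0, -30.0, 108.0], [610.0, 21.0, 110.0], [634.0, -32.0, 112.0], [636.0, -33.0, 115.0], [632.0, -27.0, 118.0], [634.0, -32.0, 121.0], [634.0, 17.0, 122.0]]
```

```bash
python3 - <<'E'
from look import *
for f,x,y,z0 in(('scene1',433,-357,140),('scene2',617,6,58)):
    d=np.load(f'pics/{f}.npy');P=pts(d,'scene')
    m=(np.hypot(P[...,0]-x,P[...,1]-y)<75)&(P[...,2]>z0)&(d>0)
    q=P[m]; q=q[np.argsort(q[:,2])][:300:15]; print(f,q.round(0).tolist())
a=cv2.imread('pics/scene2.png')[130:230,230:340]
cv2.imwrite('pics/c4.png',cv2.resize(a,None,fx=5,fy=5,interpolation=cv2.INTER_CUBIC))
E
```

```text
scene1 [[417.0, -314.0, 251.0], [438.0, -401.0, 255.0], [426.0, -401.0, 257.0], [438.0, -308.0, 261.0], [434.0, -301.0, 262.0], [434.0, -302.0, 264.0], [439.0, -315.0, 266.0], [436.0, -307.0, 268.0], [447.0, -399.0, 271.0], [439.0, -311.0, 272.0], [424.0, -302.0, 274.0], [441.0, -400.0, 276.0], [436.0, -398.0, 278.0], [437.0, -309.0, 280.0], [447.0, -404.0, 282.0], [439.0, -314.0, 284.0], [437.0, -304.0, 287.0], [437.0, -400.0, 288.0], [428.0, -300.0, 290.0], [448.0, -410.0, 293.0]]
scene2 [[610.0, 18.0, 116.0], [628.0, -2.0, 122.0], [628.0, 19.0, 126.0], [611.0, 26.0, 127.0], [627.0, -0.0, 130.0], [629.0, -8.0, 132.0], [630.0, -7.0, 135.0], [615.0, 26.0, 137.0], [625.0, -2.0, 139.0], [618.0, -2.0, 141.0], [626.0, 20.0, 143.0], [629.0, 20.0, 145.0], [624.0, 27.0, 147.0], [619.0, 27.0, 150.0], [624.0, 24.0, 153.0], [616.0, -5.0, 156.0], [627.0, 29.0, 160.0], [624.0, -4.0, 162.0], [632.0, -24.0, 164.0], [627.0, 25.0, 165.0]]
```

View pics/c4.png

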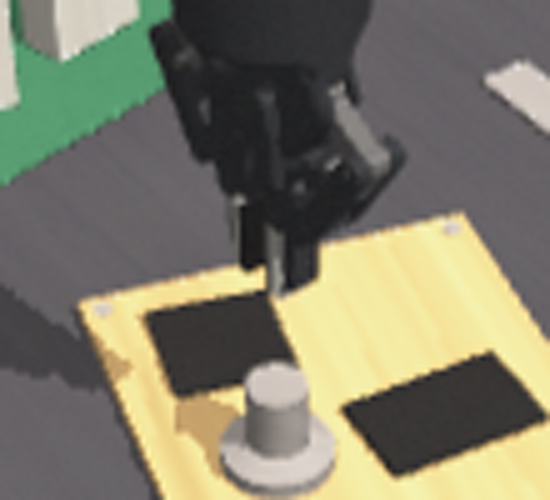

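The depth readings show the real finger ends about 31 mm above the reported TCP. Here they rest at z≈54, on top of the plug. So I must go 31 mm lower by the readings: reported z ≈ -6 puts the tips at about 25.

Scaled: 0.028 m is 0.07, 0.023 m is 0.0575.

move_arm([
  [0, 0, 0, 0, 0, -0.025, 0.015],
  [0, 0, 0, 0, 0, -0.05, 0.06],
  [0, 0, 0, 0, 0, -0.05, 0.085],
  [0, 0, 0, 0, 0, -0.05, 0.085],
  [0, 0, 0, 0, 0, -0.025, 0.085],
  [0, 0, 0, 0, 0, 0.025, 0.085],
  [0, 0, 0, 0, 0, 0.0575, 0.085],
  [0, 0, 0, 0, 0, 0.07, 0.085],
], grip_force=50)

```text
clock: 29.22
eef_pos: [617.0, 6.0, -7.1]
tcp_rot: [-3.141, -0.002, -3.059]
contact_force: [-0.3, 0.5, 0.1]
opening: 0.998
grasp_force: 0.0
```

move_arm([
  [0, 0, 0, 0, 0, 0, 0.06],
  [0, 0, 0, 0, 0, 0, 0.04],
  [0, 0, 0, 0, 0, 0, 0.03],
  [0, 0, 0, 0, 0, 0, 0.02],
  [0, 0, 0, 0, 0, 0, 0.015],
  [0, 0, 0, 0, 0, 0, 0.015],
])

```text
clock: 29.98
eef_pos: [618.7, 6.0, -4.4]
tcp_rot: [-3.141, 0.002, -3.059]
contact_force: [-0.3, -0.4, 6.3]
opening: 0.302
grasp_force: 49.1
```

Scaled: -0.07 m is -0.175, -0.06 m is -0.15.

move_arm([
  [0, 0, 0, 0, 0, -0.01, 0.015],
  [0, 0, 0, 0, 0, -0.05, 0.015],
  [0, 0, 0, 0, 0, -0.1125, 0.015],
  [0, 0, 0, 0, 0, -0.15, 0.015],
  [0, 0, 0, 0, 0, -0.175, 0.015],
  [0, 0, 0, 0, 0, -0.175, 0.015],
])

```text
clock: 30.72
eef_pos: [618.5, 6.0, 65.5]
tcp_rot: [-3.141, 0.002, -3.059]
contact_force: [0.2, -0.3, -3.5]
opening: 0.301
grasp_force: 49.3
```

```bash
python3 - <<'E'
from look import *
go((534.5,318.5,66),yaw=185)
E
```

```text
clock 30.73 at [618.5   6.   65.5] rpy [-1.7997e+02  1.2000e-01 -1.7526e+02] F [ 0.2 -0.3 -3.5] open 0.301 grip 49.3 q [ 0.01  0.49  1.75 -0.    0.89 -1.65]
 turn [-0.0005  0.0021 -0.0046]
  (534.5, 318.5, 66) -> [ 0.0579  0.3183 -0.0008]
```

Scaled: 0.316 m is 0.79, 0.294 m is 0.735.

move_arm([
  [0, 0, 0, 0.0075, 0.04, 0, 0.015],
  [0, 0, 0, 0.0225, 0.125, 0, 0.015],
  [0, 0, 0, 0.045, 0.25, 0, 0.015],
  [0, 0, 0, 0.0675, 0.375, 0, 0.015],
  [0, 0, 0, 0.0925, 0.505, 0, 0.015],
  [0, 0, 0, 0.115, 0.6325, 0, 0.015],
  [0, 0, 0, 0.1325, 0.735, 0, 0.015],
  [0, 0, 0, 0.1438, 0.79, 0, 0.015],
])

```text
clock: 31.72
eef_pos: [532.9, 318.5, 63.8]
tcp_rot: [-3.141, -0.0, -3.057]
contact_force: [0.3, -1.3, -2.3]
opening: 0.307
grasp_force: 49.6
```

Scaled: 0.03 m is 0.075, 0.02 m is 0.05.

move_arm([
  [0, 0, 0, 0, 0, 0, 0.015],
  [0, 0, 0, 0, 0, 0.0125, 0.015],
  [0, 0, 0, 0, 0, 0.05, 0.015],
  [0, 0, 0, 0, 0, 0.075, 0.015],
  [0, 0, 0, 0, 0, 0.075, 0.015],
  [0, 0, 0, 0, 0, 0.075, 0.015],
])

```text
clock: 32.48
eef_pos: [534.9, 316.0, 34.6]
tcp_rot: [-3.141, 0.001, -3.059]
contact_force: [0.4, 0.2, -1.6]
opening: 0.306
grasp_force: 49.6
```

```bash
python3 - <<'E'
from look import *
go((534.5,318.5,0),yaw=185)
E
```

```text
clock 32.48 at [534.9 316.   34.6] rpy [-1.7998e+02  5.0000e-02 -1.7528e+02] F [ 0.4  0.2 -1.6] open 0.306 grip 49.6 q [ 0.53  0.54  1.76 -0.    0.84 -1.12]
 turn [-0.0004  0.0008 -0.0049]
  (534.5, 318.5, 0) -> [0.0002 0.0025 0.0346]
```

Scaled: 0.033 m is 0.0825, 0.0025 m is 0.0063.

move_arm([
  [0, 0, 0, 0, 0.0063, 0.0075, 0.015],
  [0, 0, 0, 0, 0.0063, 0.03, 0.015],
  [0, 0, 0, 0, 0.0063, 0.06, 0.015],
  [0, 0, 0, 0, 0.0063, 0.075, 0.015],
  [0, 0, 0, 0, 0.0063, 0.08, 0.015],
  [0, 0, 0, 0, 0.0063, 0.0825, 0.015],
  [0, 0, 0, 0, 0.0063, 0.0825, 0.015],
])

```text
clock: 33.35
eef_pos: [534.7, 318.8, 1.8]
tcp_rot: [-3.141, 0.001, -3.059]
contact_force: [-0.9, 0.0, -2.9]
opening: 0.306
grasp_force: 49.6
```

Scaled: 0.001 m is 0.0025.

move_arm([
  [0, 0, 0, 0, 0, 0.0025, 0.015],
  [0, 0, 0, 0, 0, 0.0025, 0.015],
  [0, 0, 0, 0, 0, 0.0025, 0.015],
])

```text
clock: 33.72
eef_pos: [534.6, 318.7, 0.8]
tcp_rot: [-3.141, 0.001, -3.059]
contact_force: [0.4, 0.6, -3.1]
opening: 0.302
grasp_force: 49.6
```

Scaled: 0.002 m is 0.005, 0.001 m is 0.0025.

move_arm([
  [0, 0, 0, 0, 0, 0.0025, 0.015],
  [0, 0, 0, 0, 0, 0.005, 0.015],
  [0, 0, 0, 0, 0, 0.005, 0.015],
])

```text
clock: 34.1
eef_pos: [534.6, 318.7, -0.4]
tcp_rot: [-3.141, 0.001, -3.059]
contact_force: [-2.8, -1.8, 8.5]
opening: 0.3
grasp_force: 50.8
```

Scaled: -0.18 m is -0.45, -0.13 m is -0.325.

move_arm([
  [0, 0, 0, 0, 0, 0, 0.04],
  [0, 0, 0, 0, 0, 0, 0.06],
  [0, 0, 0, 0, 0, 0, 0.085],
  [0, 0, 0, 0, 0, 0, 0.085],
  [0, 0, 0, 0, 0, -0.05, 0.085],
  [0, 0, 0, 0, 0, -0.175, 0.085],
  [0, 0, 0, 0, 0, -0.325, 0.085],
  [0, 0, 0, 0, 0, -0.45, 0.085],
])

```text
clock: 35.1
eef_pos: [534.8, 319.0, 182.6]
tcp_rot: [3.141, 0.003, -3.059]
contact_force: [0.1, 0.6, -0.1]
opening: 0.997
grasp_force: 0.0
```

move_arm([
  [0, 0, 0, 0, -0.075, 0, 0.085],
  [0, 0, 0, 0, -0.225, 0, 0.085],
  [0, 0, 0, 0, -0.375, 0, 0.085],
  [0, 0, 0, 0, -0.525, 0, 0.085],
  [0, 0, 0, 0, -0.65, 0, 0.085],
  [0, 0, 0, 0, -0.7, 0, 0.085],
  [0, 0, 0, 0, -0.7, 0, 0.085],
])

```text
clock: 35.98
eef_pos: [557.8, 38.9, 179.7]
tcp_rot: [-3.141, 0.002, -3.061]
contact_force: [-0.0, 0.5, 0.3]
opening: 0.998
grasp_force: 0.0
```

```bash
cat > plate.py <<'E'
from look import *
def cores(f,zt=124):
  for n in('top','scene'):
    d=np.load(f'pics/{f}{n}.npy');P=pts(d,n)
    inw=(d>0)&(P[...,0]>350)&(P[...,0]<680)&(P[...,1]>-430)&(P[...,1]<130)
    k,L,s,c=cv2.connectedComponentsWithStats((inw&(abs(P[...,2]-zt)<6)).astype(np.uint8))
    for i in range(1,k):
        if s[i,4]<40: continue
        q=P[L==i]; r=cv2.minAreaRect(q[:,:2].astype(np.float32))
        print(n,c[i].round(),s[i,4],np.median(q[:,2]).round(1),'rect',np.round(r[0],1),np.round(r[1],1),round(r[2],1))
    k,L,s,c=cv2.connectedComponentsWithStats((inw&(abs(P[...,2]-zt-9)<2.6)).astype(np.uint8))
    for i in range(1,k):
        if 8<s[i,4]<150: print(n,'screw',P[L==i].mean(0).round(1),s[i,4])
E
python3 - <<'E'
from plate import *
cap('top','p1top');cap('scene','p1scene')
cores('p1')
P=pts(np.load('pics/p1scene.npy'),'scene');m=(abs(P[...,0]-534)<40)&(abs(P[...,1]-318)<40)&(P[...,2]>55)&(P[...,2]<64);q=P[m]
print('plug',len(q),q.mean(0),cv2.minEnclosingCircle(q[:,:2].astype(np.float32)))
a=cv2.imread('pics/p1top.png')[190:360,90:500]
cv2.imwrite('pics/c5.png',cv2.resize(a,(800,332)))
go()
E
```

```text
top [455. 230.] 399 124.2 rect [ 588.6 -324.4] [40.7 40.8] 72.7
top [467. 271.] 485 124.1 rect [ 510.9 -341.8] [59.7 31. ] 11.6
top [479. 315.] 414 124.2 rect [ 430.9 -356.6] [42.5 42.4] 30.8
top screw [ 588.4 -324.4  132.5] 48
top screw [ 510.7 -341.7  132.1] 55
top screw [ 430.5 -356.5  132.5] 62
scene [266.  88.] 111 123.8 rect [ 431.1 -354.2] [43.1 40.6] 56.6
scene [243.  99.] 165 123.9 rect [ 510.  -339.9] [61.1 33.7] 9.9
scene [220. 111.] 151 124.4 rect [ 588.  -322.8] [44.9 40.1] 71.4
scene screw [ 429.  -356.7  131.8] 16
scene screw [ 510.1 -340.   132.4] 15
scene screw [ 587.3 -323.9  132.4] 19
plug 161 [533.81395581 319.01921107  57.59217159] ((533.7357788085938, 318.2608947753906), 14.610916137695312)
clock 36.08 at [557.6  40.5 179.3] rpy [ 1.7999e+02  9.0000e-02 -1.7526e+02] F [-0.  -0.3 -0.7] open 0.993 grip 0.0 q [ 0.07  0.27  1.8   0.    1.07 -1.58]
 turn [0. 0. 0.]
```

View pics/c5.png

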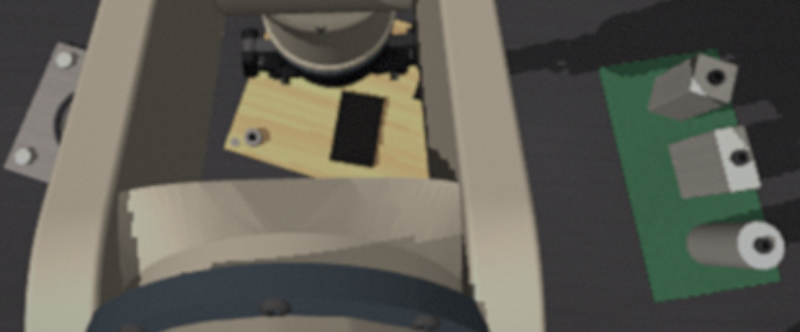

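The crop shows the cores upright on the plate and nothing disturbed. The plug measures (533.8,319.0), inside the ring whose centre is (534.5,318.5), with its top at 58 as expected. I put the round core back first.

```bash
python3 - <<'E'
from look import *
go((430.7,-356.5,179),(430.7,-356.5,65),yaw=185)
E
```

```text
clock 36.08 at [557.6  40.5 179.3] rpy [ 1.7999e+02  9.0000e-02 -1.7526e+02] F [-0.  -0.3 -0.7] open 0.993 grip 0.0 q [ 0.07  0.27  1.8   0.    1.07 -1.58]
 turn [ 0.0001  0.0015 -0.0046]
  (430.7, -356.5, 179) -> [ 0.1593 -0.3852 -0.    ]
  (430.7, -356.5, 65) -> [ 0.1594 -0.3852  0.114 ]
```

Scaled: -0.362 m is -0.905, -0.32 m is -0.8.

move_arm([
  [0, 0, 0, 0.02, -0.0475, 0, 0.085],
  [0, 0, 0, 0.06, -0.145, 0, 0.085],
  [0, 0, 0, 0.1125, -0.275, 0, 0.085],
  [0, 0, 0, 0.1675, -0.405, 0, 0.085],
  [0, 0, 0, 0.2225, -0.5375, 0, 0.085],
  [0, 0, 0, 0.275, -0.6675, 0, 0.085],
  [0, 0, 0, 0.33, -0.8, 0, 0.085],
  [0, 0, 0, 0.375, -0.905, 0, 0.085],
])

```text
clock: 37.08
eef_pos: [436.8, -335.1, 178.8]
tcp_rot: [-3.141, 0.001, -3.058]
contact_force: [1.2, -0.3, -0.7]
opening: 0.995
grasp_force: 0.0
```

Scaled: -0.023 m is -0.0575, -0.017 m is -0.0425.

move_arm([
  [0, 0, 0, 0.0175, -0.0425, 0, 0.085],
  [0, 0, 0, 0.0238, -0.0575, 0, 0.085],
  [0, 0, 0, 0.0238, -0.0575, 0, 0.085],
  [0, 0, 0, 0.0238, -0.0575, 0, 0.085],
])

```text
clock: 37.58
eef_pos: [430.8, -356.0, 178.7]
tcp_rot: [3.142, 0.001, -3.057]
contact_force: [-0.2, -0.6, 0.8]
opening: 0.997
grasp_force: 0.0
```

```bash
python3 - <<'E'
from look import *
go((430.7,-356.5,65),yaw=185)
E
```

```text
clock 37.58 at [ 430.8 -356.   178.7] rpy [ 1.8000e+02  5.0000e-02 -1.7518e+02] F [-0.2 -0.6  0.8] open 0.997 grip 0.0 q [-0.69  0.27  1.8   0.    1.07 -2.35]
 turn [ 0.      0.0009 -0.0032]
  (430.7, -356.5, 65) -> [ 0.0003 -0.0005  0.1137]
```

Scaled: 0.114 m is 0.285, 0.112 m is 0.28.

move_arm([
  [0, 0, 0, 0, 0, 0.075, 0.085],
  [0, 0, 0, 0, 0, 0.175, 0.085],
  [0, 0, 0, 0, 0, 0.25, 0.085],
  [0, 0, 0, 0, 0, 0.28, 0.085],
  [0, 0, 0, 0, 0, 0.285, 0.085],
  [0, 0, 0, 0, 0, 0.285, 0.065],
  [0, 0, 0, 0, 0, 0.285, 0.045],
  [0, 0, 0, 0, 0, 0.285, 0.03],
], grip_force=60)

```text
clock: 38.58
eef_pos: [431.1, -357.6, 66.1]
tcp_rot: [-3.14, 0.002, -3.059]
contact_force: [-1.4, 1.3, 6.8]
opening: 0.497
grasp_force: 60.6
```

move_arm([
  [0, 0, 0, 0, 0, 0, 0.03],
  [0, 0, 0, 0, 0, 0, 0.03],
  [0, 0, 0, 0, 0, 0, 0.03],
])

```text
clock: 38.95
eef_pos: [431.1, -357.7, 66.1]
tcp_rot: [-3.14, 0.002, -3.059]
contact_force: [-1.4, 2.0, 7.1]
opening: 0.502
grasp_force: 60.6
```

Scaled: -0.06 m is -0.15, -0.055 m is -0.1375.

move_arm([
  [0, 0, 0, 0, 0, -0.01, 0.03],
  [0, 0, 0, 0, 0, -0.05, 0.03],
  [0, 0, 0, 0, 0, -0.1, 0.03],
  [0, 0, 0, 0, 0, -0.1375, 0.03],
  [0, 0, 0, 0, 0, -0.15, 0.03],
  [0, 0, 0, 0, 0, -0.15, 0.03],
])

```text
clock: 39.7
eef_pos: [430.4, -357.2, 125.0]
tcp_rot: [-3.141, 0.001, -3.059]
contact_force: [0.3, 0.6, -5.6]
opening: 0.5
grasp_force: 61.7
```

```bash
python3 - <<'E'
from look import *
go((638.5,82.3,126),(638.5,82.3,76),yaw=185)
E
```

```text
clock 39.7 at [ 430.4 -357.2  125. ] rpy [-1.7996e+02  7.0000e-02 -1.7526e+02] F [ 0.3  0.6 -5.6] open 0.5 grip 61.7 q [-0.7   0.34  1.85  0.    0.96 -2.35]
 turn [-0.0006  0.0012 -0.0046]
  (638.5, 82.3, 126) -> [-0.2437  0.4208 -0.001 ]
  (638.5, 82.3, 76) -> [-0.2436  0.4208  0.049 ]
```

Scaled: 0.31 m is 0.775, 0.267 m is 0.6675.

move_arm([
  [0, 0, 0, 0, 0.0375, 0, 0.03],
  [0, 0, 0, 0, 0.125, 0, 0.03],
  [0, 0, 0, -0.0125, 0.25, 0, 0.03],
  [0, 0, 0, -0.075, 0.3625, 0, 0.03],
  [0, 0, 0, -0.1625, 0.4625, 0, 0.03],
  [0, 0, 0, -0.25, 0.5625, 0, 0.03],
  [0, 0, 0, -0.3375, 0.6675, 0, 0.03],
  [0, 0, 0, -0.4125, 0.775, 0, 0.03],
])

```text
clock: 40.7
eef_pos: [569.2, -32.3, 124.1]
tcp_rot: [-3.141, -0.0, -3.059]
contact_force: [1.0, -0.2, -5.0]
opening: 0.493
grasp_force: 62.3
```

Scaled: 0.1108 m is 0.277, 0.105 m is 0.2625.

move_arm([
  [0, 0, 0, -0.075, 0.1125, 0, 0.03],
  [0, 0, 0, -0.15, 0.2125, 0, 0.03],
  [0, 0, 0, -0.1875, 0.2625, 0, 0.03],
  [0, 0, 0, -0.1968, 0.277, 0, 0.03],
  [0, 0, 0, -0.1968, 0.277, 0, 0.03],
  [0, 0, 0, -0.1968, 0.277, 0.025, 0.03],
  [0, 0, 0, -0.1968, 0.277, 0.05, 0.03],
  [0, 0, 0, -0.1968, 0.277, 0.05, 0.03],
])

```text
clock: 41.7
eef_pos: [637.3, 81.5, 103.4]
tcp_rot: [-3.141, -0.002, -3.06]
contact_force: [0.1, -0.1, -5.0]
opening: 0.495
grasp_force: 62.5
```

```bash
python3 - <<'E'
from look import *
go((638.5,82.3,77.5),yaw=185)
E
```

```text
clock 41.7 at [637.3  81.5 103.4] rpy [-1.7997e+02 -9.0000e-02 -1.7531e+02] F [ 0.1 -0.1 -5. ] open 0.495 grip 62.5 q [ 0.13  0.48  1.67 -0.    0.99 -1.53]
 turn [-0.0005 -0.0017 -0.0054]
  (638.5, 82.3, 77.5) -> [-0.0013  0.0007  0.0259]
```

Scaled: 0.0265 m is 0.0663, 0.026 m is 0.065.

move_arm([
  [0, 0, 0, -0.0025, 0, 0.025, 0.03],
  [0, 0, 0, -0.0025, 0, 0.05, 0.03],
  [0, 0, 0, -0.0025, 0, 0.06, 0.03],
  [0, 0, 0, -0.0025, 0, 0.065, 0.03],
  [0, 0, 0, -0.0025, 0, 0.0663, 0.03],
  [0, 0, 0, -0.0025, 0, 0.0663, 0.03],
])

```text
clock: 42.45
eef_pos: [639.7, 82.4, 78.6]
tcp_rot: [-3.141, 0.001, -3.059]
contact_force: [0.3, 0.8, -4.3]
opening: 0.492
grasp_force: 62.5
```

Scaled: 0.001 m is 0.0025, 0.0005 m is 0.0013.

move_arm([
  [0, 0, 0, 0, 0, 0.0013, 0.03],
  [0, 0, 0, 0, 0, 0.0025, 0.03],
  [0, 0, 0, 0, 0, 0.0025, 0.03],
])

```text
clock: 42.82
eef_pos: [639.5, 82.4, 77.3]
tcp_rot: [-3.141, 0.001, -3.059]
contact_force: [0.2, -0.1, -5.4]
opening: 0.494
grasp_force: 62.5
```

Scaled: 0.0015 m is 0.0038, 0.001 m is 0.0025.

move_arm([
  [0, 0, 0, 0, 0, 0.0025, 0.03],
  [0, 0, 0, 0, 0, 0.0038, 0.03],
  [0, 0, 0, 0, 0, 0.0038, 0.03],
])

```text
clock: 43.2
eef_pos: [639.8, 82.4, 76.2]
tcp_rot: [-3.141, 0.001, -3.059]
contact_force: [-1.8, -0.9, -0.7]
opening: 0.496
grasp_force: 63.0
```

Touching now; release and rise.

Scaled: -0.105 m is -0.2625, -0.07 m is -0.175.

move_arm([
  [0, 0, 0, 0, 0, 0.0013, 0.03],
  [0, 0, 0, 0, 0, 0.0013, 0.055],
  [0, 0, 0, 0, 0, 0.0013, 0.07],
  [0, 0, 0, 0, 0, 0.0013, 0.085],
  [0, 0, 0, 0, 0, 0, 0.085],
  [0, 0, 0, 0, 0, -0.075, 0.085],
  [0, 0, 0, 0, 0, -0.175, 0.085],
  [0, 0, 0, 0, 0, -0.2625, 0.085],
])

```text
clock: 44.2
eef_pos: [639.5, 82.4, 182.2]
tcp_rot: [-3.141, 0.001, -3.059]
contact_force: [-0.1, -0.7, 0.5]
opening: 0.995
grasp_force: 0.0
```

```bash
python3 - <<'E'
from look import *
go((510.7,-341.3,181),yaw=191.6)
E
```

```text
clock 44.2 at [639.5  82.4 182.2] rpy [-1.7998e+02  7.0000e-02 -1.7526e+02] F [-0.1 -0.7  0.5] open 0.995 grip 0.0 q [ 0.13  0.4   1.61 -0.    1.13 -1.53]
 turn [-0.0005  0.0013 -0.1197]
  (510.7, -341.3, 181) -> [ 0.1634 -0.4116  0.0011]
```

Scaled: -0.378 m is -0.945, -0.334 m is -0.835, -0.12 rad is -0.06.

move_arm([
  [0, 0, -0.005, 0.02, -0.05, 0, 0.085],
  [0, 0, -0.015, 0.06, -0.15, 0, 0.085],
  [0, 0, -0.025, 0.1125, -0.2825, 0, 0.085],
  [0, 0, -0.035, 0.1675, -0.42, 0, 0.085],
  [0, 0, -0.045, 0.2225, -0.56, 0, 0.085],
  [0, 0, -0.055, 0.2775, -0.7, 0, 0.085],
  [0, 0, -0.06, 0.3325, -0.835, 0, 0.085],
  [0, 0, -0.06, 0.375, -0.945, 0, 0.085],
])

```text
clock: 45.2
eef_pos: [520.3, -308.9, 181.0]
tcp_rot: [-3.141, 0.001, -2.94]
contact_force: [0.8, 0.8, -0.6]
opening: 0.992
grasp_force: 0.0
```

Scaled: -0.035 m is -0.0875, -0.022 m is -0.055.

move_arm([
  [0, 0, 0, 0.0125, -0.055, 0, 0.085],
  [0, 0, 0, 0.0238, -0.0875, 0, 0.085],
  [0, 0, 0, 0.0238, -0.0875, 0, 0.085],
  [0, 0, 0, 0.0238, -0.0875, 0, 0.085],
  [0, 0, 0, 0.0238, -0.0875, 0, 0.085],
])

```text
clock: 45.82
eef_pos: [519.3, -341.8, 180.8]
tcp_rot: [-3.141, 0.001, -2.938]
contact_force: [0.2, 0.7, 0.3]
opening: 0.998
grasp_force: 0.0
```

```bash
python3 - <<'E'
from look import *
go((510.7,-341.3,65),yaw=191.6)
E
```

```text
clock 45.83 at [ 519.3 -341.8  180.8] rpy [-1.7999e+02  5.0000e-02 -1.6831e+02] F [0.2 0.7 0.3] open 0.998 grip 0.0 q [-0.58  0.37  1.66  0.    1.11 -2.36]
 turn [-0.0002  0.0009  0.0016]
  (510.7, -341.3, 65) -> [0.0084 0.0022 0.1158]
```

Scaled: 0.116 m is 0.29, 0.0022 m is 0.0055.

move_arm([
  [0, 0, 0, 0.02, 0.0055, 0, 0.085],
  [0, 0, 0, 0.02, 0.0055, 0.05, 0.085],
  [0, 0, 0, 0.02, 0.0055, 0.15, 0.085],
  [0, 0, 0, 0.02, 0.0055, 0.2375, 0.085],
  [0, 0, 0, 0.02, 0.0055, 0.28, 0.085],
  [0, 0, 0, 0.02, 0.0055, 0.29, 0.085],
  [0, 0, 0, 0.02, 0.0055, 0.29, 0.06],
  [0, 0, 0, 0.02, 0.0055, 0.29, 0.04],
])

```text
clock: 46.82
eef_pos: [511.5, -342.9, 66.1]
tcp_rot: [-3.14, 0.002, -2.939]
contact_force: [0.6, -0.3, 0.1]
opening: 0.597
grasp_force: 0.0
```

move_arm([
  [0, 0, 0, 0, 0, 0, 0.025],
  [0, 0, 0, 0, 0, 0, 0.02],
  [0, 0, 0, 0, 0, 0, 0.02],
  [0, 0, 0, 0, 0, 0, 0.02],
  [0, 0, 0, 0, 0, 0, 0.02],
])

```text
clock: 47.45
eef_pos: [511.3, -342.6, 65.9]
tcp_rot: [-3.14, 0.002, -2.939]
contact_force: [-0.2, 1.9, 5.9]
opening: 0.338
grasp_force: 60.0
```

```bash
python3 - <<'E'
from look import *
go()
E
```

```text
clock 47.45 at [ 511.3 -342.6   65.9] rpy [-1.7992e+02  1.1000e-01 -1.6839e+02] F [-0.2  1.9  5.9] open 0.338 grip 60.0 q [-0.59  0.49  1.76  0.    0.89 -2.37]
 turn [0. 0. 0.]
```

Scaled: -0.06 m is -0.15, -0.055 m is -0.1375.

move_arm([
  [0, 0, 0, 0, 0, -0.01, 0.02],
  [0, 0, 0, 0, 0, -0.05, 0.02],
  [0, 0, 0, 0, 0, -0.1, 0.02],
  [0, 0, 0, 0, 0, -0.1375, 0.02],
  [0, 0, 0, 0, 0, -0.15, 0.02],
  [0, 0, 0, 0, 0, -0.15, 0.02],
])

```text
clock: 48.2
eef_pos: [510.7, -342.4, 125.1]
tcp_rot: [-3.141, 0.001, -2.939]
contact_force: [0.7, 0.4, -4.2]
opening: 0.342
grasp_force: 60.0
```

```bash
python3 - <<'E'
from look import *
go((540.8,26.6,126),yaw=172.4)
E
```

```text
clock 48.2 at [ 510.7 -342.4  125.1] rpy [-1.7996e+02  7.0000e-02 -1.6838e+02] F [ 0.7  0.4 -4.2] open 0.342 grip 60.0 q [-0.59  0.42  1.72  0.    1.   -2.37]
 turn [-0.0006  0.0013  0.3354]
  (540.8, 26.6, 126) -> [-0.1038  0.3554 -0.0011]
```

Scaled: 0.342 m is 0.855, 0.298 m is 0.745, 0.335 rad is 0.1675.

move_arm([
  [0, 0, 0, -0.01, 0.0375, 0, 0.02],
  [0, 0, 0.01, -0.0325, 0.115, 0, 0.02],
  [0, 0, 0.035, -0.0675, 0.23, 0, 0.02],
  [0, 0, 0.065, -0.105, 0.3575, 0, 0.02],
  [0, 0, 0.095, -0.1425, 0.4875, 0, 0.02],
  [0, 0, 0.125, -0.18, 0.615, 0, 0.02],
  [0, 0, 0.15, -0.2175, 0.745, 0, 0.02],
  [0, 0, 0.1675, -0.25, 0.855, 0, 0.02],
])

```text
clock: 49.2
eef_pos: [538.7, 15.5, 124.2]
tcp_rot: [-3.142, -0.0, 3.009]
contact_force: [0.6, -0.2, -3.9]
opening: 0.338
grasp_force: 60.3
```

Scaled: 0.02 m is 0.05, 0.014 m is 0.035.

move_arm([
  [0, 0, 0, 0, 0.03, 0, 0.02],
  [0, 0, 0, 0, 0.035, 0, 0.02],
  [0, 0, 0, 0, 0.035, 0.025, 0.02],
  [0, 0, 0, 0, 0.035, 0.05, 0.02],
  [0, 0, 0, 0, 0.035, 0.05, 0.02],
  [0, 0, 0, 0, 0.035, 0.05, 0.02],
])

```text
clock: 49.95
eef_pos: [541.6, 26.1, 104.6]
tcp_rot: [-3.141, 0.001, 3.008]
contact_force: [0.1, 0.2, -4.6]
opening: 0.339
grasp_force: 60.7
```

```bash
python3 - <<'E'
from look import *
go((540.8,26.6,77.5),yaw=172.4)
E
```

```text
clock 49.95 at [541.6  26.1 104.6] rpy [-1.7998e+02  3.0000e-02  1.7237e+02] F [ 0.1  0.2 -4.6] open 0.339 grip 60.7 q [ 0.05  0.34  1.9  -0.    0.9  -1.39]
 turn [-0.0003  0.0006 -0.0005]
  (540.8, 26.6, 77.5) -> [0.0009 0.0004 0.0271]
```

move_arm([
  [0, 0, 0, 0.0025, 0, 0.025, 0.02],
  [0, 0, 0, 0.0025, 0, 0.05, 0.02],
  [0, 0, 0, 0.0025, 0, 0.0625, 0.02],
  [0, 0, 0, 0.0025, 0, 0.0675, 0.02],
  [0, 0, 0, 0.0025, 0, 0.0688, 0.02],
  [0, 0, 0, 0.0025, 0, 0.0688, 0.02],
])

```text
clock: 50.7
eef_pos: [540.9, 26.8, 77.4]
tcp_rot: [-3.141, 0.001, 3.009]
contact_force: [0.2, 1.0, -3.7]
opening: 0.342
grasp_force: 60.9
```

Scaled: 0.0015 m is 0.0038, 0.001 m is 0.0025.

move_arm([
  [0, 0, 0, 0, 0, 0.0025, 0.02],
  [0, 0, 0, 0, 0, 0.0038, 0.02],
  [0, 0, 0, 0, 0, 0.0038, 0.02],
])

```text
clock: 51.08
eef_pos: [540.8, 26.8, 75.9]
tcp_rot: [-3.142, 0.001, 3.009]
contact_force: [0.3, -0.4, -2.0]
opening: 0.34
grasp_force: 61.1
```

Scaled: -0.105 m is -0.2625, -0.07 m is -0.175.

move_arm([
  [0, 0, 0, 0, 0, 0.0013, 0.02],
  [0, 0, 0, 0, 0, 0.0013, 0.04],
  [0, 0, 0, 0, 0, 0.0013, 0.065],
  [0, 0, 0, 0, 0, 0.0013, 0.085],
  [0, 0, 0, 0, 0, 0, 0.085],
  [0, 0, 0, 0, 0, -0.075, 0.085],
  [0, 0, 0, 0, 0, -0.175, 0.085],
  [0, 0, 0, 0, 0, -0.2625, 0.085],
])

```text
clock: 52.08
eef_pos: [540.6, 26.8, 182.1]
tcp_rot: [-3.141, 0.001, 3.009]
contact_force: [0.8, 0.1, -0.1]
opening: 0.989
grasp_force: 0.0
```

```bash
python3 - <<'E'
from look import *
go((588.4,-324.2,181),yaw=162.7)
E
```

```text
clock 52.08 at [540.6  26.8 182.1] rpy [-1.7999e+02  7.0000e-02  1.7242e+02] F [ 0.8  0.1 -0.1] open 0.989 grip 0.0 q [ 0.05  0.24  1.83 -0.    1.07 -1.39]
 turn [-0.      0.0013  0.1697]
  (588.4, -324.2, 181) -> [-0.0936 -0.3416  0.0012]
```

Scaled: -0.335 m is -0.8375, -0.3 m is -0.75, 0.05 rad is 0.025.

move_arm([
  [0, 0, 0.01, -0.01, -0.0375, 0, 0.085],
  [0, 0, 0.025, -0.03, -0.115, 0, 0.085],
  [0, 0, 0.04, -0.0625, -0.2325, 0, 0.085],
  [0, 0, 0.055, -0.0975, -0.3625, 0, 0.085],
  [0, 0, 0.07, -0.135, -0.495, 0, 0.085],
  [0, 0, 0.085, -0.17, -0.625, 0, 0.085],
  [0, 0, 0.085, -0.205, -0.75, 0, 0.085],
  [0, 0, 0.085, -0.2288, -0.8375, 0, 0.085],
])

```text
clock: 53.08
eef_pos: [586.3, -320.0, 179.4]
tcp_rot: [-3.142, -0.0, 2.837]
contact_force: [0.8, 1.0, -0.4]
opening: 0.995
grasp_force: 0.0
```

Scaled: -0.007 m is -0.0175, -0.001 m is -0.0025.

move_arm([
  [0, 0, 0, -0.0025, -0.0175, 0, 0.085],
  [0, 0, 0, -0.0025, -0.0175, 0, 0.085],
  [0, 0, 0, -0.0025, -0.0175, 0, 0.085],
  [0, 0, 0, -0.0025, -0.0175, 0, 0.085],
])

```text
clock: 53.58
eef_pos: [586.1, -323.2, 181.0]
tcp_rot: [3.141, 0.001, 2.84]
contact_force: [0.6, 0.2, 0.0]
opening: 0.993
grasp_force: 0.0
```

```bash
python3 - <<'E'
from look import *
go((588.4,-324.2,65),yaw=162.7)
E
```

```text
clock 53.58 at [ 586.1 -323.2  181. ] rpy [1.7999e+02 5.0000e-02 1.6275e+02] F [0.6 0.2 0. ] open 0.993 grip 0.0 q [-0.51  0.44  1.55  0.    1.15 -1.78]
 turn [0.0001 0.0009 0.0008]
  (588.4, -324.2, 65) -> [-0.0024 -0.0002  0.116 ]
```

move_arm([
  [0, 0, 0, -0.005, 0, 0, 0.085],
  [0, 0, 0, -0.005, 0, 0.05, 0.085],
  [0, 0, 0, -0.005, 0, 0.15, 0.085],
  [0, 0, 0, -0.005, 0, 0.2375, 0.085],
  [0, 0, 0, -0.005, 0, 0.28, 0.085],
  [0, 0, 0, -0.005, 0, 0.29, 0.085],
  [0, 0, 0, -0.005, 0, 0.29, 0.06],
  [0, 0, 0, -0.005, 0, 0.29, 0.04],
])

```text
clock: 54.58
eef_pos: [588.9, -325.5, 66.3]
tcp_rot: [-3.141, 0.003, 2.839]
contact_force: [0.9, 0.4, 0.9]
opening: 0.602
grasp_force: 0.0
```

move_arm([
  [0, 0, 0, 0, 0, 0, 0.03],
  [0, 0, 0, 0, 0, 0, 0.03],
  [0, 0, 0, 0, 0, 0, 0.03],
  [0, 0, 0, 0, 0, 0, 0.03],
])

```text
clock: 55.08
eef_pos: [589.1, -325.7, 66.4]
tcp_rot: [-3.141, 0.004, 2.839]
contact_force: [0.1, -1.2, 7.0]
opening: 0.462
grasp_force: 62.2
```

move_arm([
  [0, 0, 0, 0, 0, -0.01, 0.03],
  [0, 0, 0, 0, 0, -0.05, 0.03],
  [0, 0, 0, 0, 0, -0.1, 0.03],
  [0, 0, 0, 0, 0, -0.1375, 0.03],
  [0, 0, 0, 0, 0, -0.15, 0.03],
  [0, 0, 0, 0, 0, -0.15, 0.03],
])

```text
clock: 55.82
eef_pos: [588.1, -325.0, 125.4]
tcp_rot: [-3.141, 0.002, 2.839]
contact_force: [0.1, -0.1, -5.8]
opening: 0.454
grasp_force: 61.3
```

```bash
python3 - <<'E'
from look import *
go((596.7,-72,126),yaw=162)
E
```

```text
clock 55.83 at [ 588.1 -325.   125.4] rpy [-1.7999e+02  1.0000e-01  1.6268e+02] F [ 0.1 -0.1 -5.8] open 0.454 grip 61.3 q [-0.51  0.5   1.59  0.    1.05 -1.78]
 turn [-0.0001  0.0017  0.0119]
  (596.7, -72, 126) -> [ 0.0671  0.2441 -0.0008]
```

Scaled: 0.244 m is 0.61, 0.24 m is 0.6, 0.01 rad is 0.005.

move_arm([
  [0, 0, 0.005, 0.01, 0.035, 0, 0.03],
  [0, 0, 0.005, 0.03, 0.11, 0, 0.03],
  [0, 0, 0.005, 0.06, 0.22, 0, 0.03],
  [0, 0, 0.005, 0.0925, 0.335, 0, 0.03],
  [0, 0, 0.005, 0.1225, 0.445, 0, 0.03],
  [0, 0, 0.005, 0.15, 0.5425, 0, 0.03],
  [0, 0, 0.005, 0.1663, 0.6, 0, 0.03],
  [0, 0, 0.005, 0.1675, 0.61, 0, 0.03],
])

```text
clock: 56.82
eef_pos: [595.8, -69.7, 124.2]
tcp_rot: [3.141, -0.001, 2.831]
contact_force: [0.7, -0.3, -5.6]
opening: 0.454
grasp_force: 61.6
```

Scaled: 0.02 m is 0.05, 0.01 m is 0.025.

move_arm([
  [0, 0, 0, 0, 0, 0, 0.03],
  [0, 0, 0, 0, 0, 0.025, 0.03],
  [0, 0, 0, 0, 0, 0.05, 0.03],
  [0, 0, 0, 0, 0, 0.05, 0.03],
  [0, 0, 0, 0, 0, 0.05, 0.03],
])

```text
clock: 57.45
eef_pos: [596.6, -72.4, 104.7]
tcp_rot: [-3.142, 0.001, 2.829]
contact_force: [0.5, -0.3, -4.4]
opening: 0.46
grasp_force: 61.6
```

```bash
python3 - <<'E'
from look import *
go((596.7,-72,77.5),yaw=162)
E
```

```text
clock 57.45 at [596.6 -72.4 104.7] rpy [-1.8000e+02  4.0000e-02  1.6208e+02] F [ 0.5 -0.3 -4.4] open 0.46 grip 61.6 q [-0.12  0.42  1.77 -0.    0.95 -1.38]
 turn [-0.0001  0.0007  0.0014]
  (596.7, -72, 77.5) -> [0.     0.0004 0.0272]
```

Scaled: 0.028 m is 0.07, 0.027 m is 0.0675.

move_arm([
  [0, 0, 0, 0, 0, 0.025, 0.03],
  [0, 0, 0, 0, 0, 0.05, 0.03],
  [0, 0, 0, 0, 0, 0.0625, 0.03],
  [0, 0, 0, 0, 0, 0.0675, 0.03],
  [0, 0, 0, 0, 0, 0.07, 0.03],
  [0, 0, 0, 0, 0, 0.07, 0.03],
])

```text
clock: 58.2
eef_pos: [596.8, -72.1, 77.0]
tcp_rot: [3.142, 0.001, 2.829]
contact_force: [-0.6, 0.1, -4.1]
opening: 0.458
grasp_force: 61.7
```

move_arm([
  [0, 0, 0, 0, 0, 0.0025, 0.03],
  [0, 0, 0, 0, 0, 0.0038, 0.03],
  [0, 0, 0, 0, 0, 0.0038, 0.03],
])

```text
clock: 58.58
eef_pos: [597.2, -72.2, 76.4]
tcp_rot: [3.141, 0.002, 2.829]
contact_force: [-1.9, -0.7, 5.4]
opening: 0.458
grasp_force: 63.1
```

Landed; release, rise, and clear the view.

Scaled: -0.12 m is -0.3, -0.1 m is -0.25.

move_arm([
  [0, 0, 0, 0, 0, 0, 0.05],
  [0, 0, 0, 0, 0, 0, 0.065],
  [0, 0, 0, 0, 0, 0, 0.085],
  [0, 0, 0, 0, 0, 0, 0.085],
  [0, 0, 0, 0, 0, -0.05, 0.085],
  [0, 0, 0, 0, 0, -0.15, 0.085],
  [0, 0, 0, 0, 0, -0.25, 0.085],
  [0, 0, 0, 0, 0, -0.3, 0.085],
])

```text
clock: 59.58
eef_pos: [597.6, -72.2, 197.8]
tcp_rot: [3.141, 0.004, 2.829]
contact_force: [0.0, -0.6, 0.0]
opening: 0.996
grasp_force: 0.0
```

move_arm([
  [0, 0, 0, 0.025, -0.075, 0, 0.085],
  [0, 0, 0, 0.075, -0.2, 0, 0.085],
  [0, 0, 0, 0.125, -0.325, 0, 0.085],
  [0, 0, 0, 0.15, -0.45, 0, 0.085],
  [0, 0, 0, 0.175, -0.575, 0, 0.085],
  [0, 0, 0, 0.2, -0.7, 0, 0.085],
  [0, 0, 0, 0.2, -0.75, 0, 0.085],
  [0, 0, 0, 0.2, -0.75, 0, 0.085],
])

```text
clock: 60.58
eef_pos: [428.2, -333.8, 195.2]
tcp_rot: [3.141, 0.001, 2.827]
contact_force: [-0.4, 0.7, -1.6]
opening: 0.999
grasp_force: 0.0
```

```bash
python3 - <<'E'
from plate import *
cap('top','p2top');cap('scene','p2scene')
cores('p2',134); go()
for n in('top','scene'):
    P=pts(np.load(f'pics/p2{n}.npy'),n);m=(abs(P[...,0]-534)<40)&(abs(P[...,1]-318)<40)&(P[...,2]>55)&(P[...,2]<64);q=P[m]
    print('plug',n,len(q),q.mean(0))
a=cv2.imread('pics/p2top.png')[170:310,80:360];b=cv2.imread('pics/p2scene.png')[110:350,220:480]
cv2.imwrite('pics/c6.png',np.hstack([cv2.resize(a,(450,225)),cv2.resize(b,(244,225))]))
E
```

```text
top [245. 195.] 339 134.5 rect [639.2  82.1] [44.1 40.8] 3.9
top [325. 219.] 387 134.3 rect [597.2 -71.7] [39.8 40.3] 72.7
top [271. 246.] 453 134.5 rect [541.5  28. ] [30.1 60.6] 82.0
top screw [639.5  81.9 142.8] 46
top screw [597.2 -72.3 142.5] 45
top screw [541.2  27.5 142.8] 53
scene [272. 158.] 222 133.9 rect [596.7 -70.8] [43.5 40.2] 75.2
scene [321. 172.] 290 133.8 rect [540.4  28.5] [33.1 60.4] 82.5
scene [298. 205.] 281 134.1 rect [638.5  83.9] [43.9 42.2] 16.5
scene screw [596.9 -70.9 142.3] 25
scene screw [540.   28.8 142.3] 33
scene screw [638.8  83.7 142.4] 39
clock 60.67 at [ 428.7 -332.2  195.1] rpy [1.7997e+02 5.0000e-02 1.6210e+02] F [-0.1  0.4 -0.5] open 1.0 grip 0.0 q [-0.66  0.23  1.82  0.    1.09 -1.92]
 turn [0. 0. 0.]
plug top 147 [534.28139406 317.83027871  58.56241011]
plug scene 157 [533.66182385 318.956876    57.56586521]
```

View pics/c6.png

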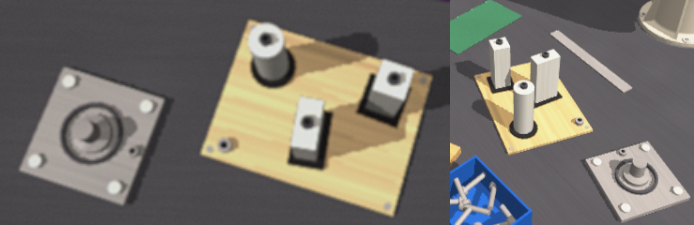

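The picture shows each core upright on its own seat, within about 2 mm of centre. The oblong is turned along its seat (82.0° against 82.4°) and the plug stands centred in the ring. I hand in.

```bash
python3 -c "
from rig import order
print(order.sign_off())"
```

```text
the job is handed in; nothing more can be done
None
```

The job is handed in at about 61 s: the plug stands in the ring and each core is back upright on its own seat within about 2 mm, with the oblong aligned. The first two tries at the plug missed because the finger ends sit about 31 mm above the reported TCP, but nothing was knocked over.

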